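Fit the charged battery pack to the standby power unit and test it

TASK

Fit the charged battery pack to the open power unit: lift the pack out of the charger, set it down upright on the bench with a broad face towards an edge of the rubber mat and let go, then push high on its other broad face so that its foot is stopped by the mat's edge and it tips over onto the mat. Take it again and lay it flat in the battery bay without dropping it, foot end pushed up against the brass contacts, and let go. Then slide the dust cover fully aside, press the test button right down, let it come up and slide the cover fully shut again; leave the mug, the carton, the tape roll and the screwdriver alone.

Things in the scene. Friction and masses are not known exactly. Their poses are not given: they have to be found in the camera images.
- pack_center (a point): centre of the battery pack, a loose grey plastic block: 52 mm thick (its x axis), 64 mm wide (y axis), 110 mm tall (z axis, foot to top), 0.64 to 0.9 kg. Its two 64 x 110 mm faces, 52 mm apart, are the broad faces; it may end up lying on either. It starts upright in the charger, foot down. Friction about 0.6 on anything except at the foot.
- pack_foot (a point): centre of the end face of the pack's foot (its underside while it stands), 55 mm from its centre along its -z; same axes as the pack. The foot is a black band 12 mm high with two brass strips on its end face, hard and slippery (friction about 0.2 on anything): pushed high on the open bench the pack slides instead of tipping.
- charger: the charger, fixed to the bench: a dark cup, inside 58 mm (its x) by 70 mm (its y), floor 6 mm thick, rim 28 mm above the bench. The pack stands in it with its x along the charger's x, 3 mm play all round. A housing 60 x 100 mm, 44 mm high, adjoins it from 33 to 93 mm along the charger's +x. Origin: under the middle of the cup, at bench level.
- mat_top (a point): middle of the upper side of the flat black rubber mat, fixed to the bench: 180 mm (its x) by 150 mm (its y), 8 mm thick with square edges; z up. Its upper side is 8 mm above the bench (bench at z = 0).
- bay (a point): middle of the battery bay's floor, 5 mm above the bench, in the open power unit. The bay is 72 mm wide (x axis) and 126 mm long inside (y axis, from -63 to +63 mm), with 3 mm aluminium walls 14 mm high above its floor; z up. The pack belongs here flat on a broad face, its length along y, foot end at -y: its centre then is at y = -4 mm, 26 mm above the floor.
- bay_contacts (a point): middle of the faces of the two brass contact blades at the bay's -y end, 59 mm from the bay's middle, 17 mm above its floor; same axes as the bay. The blades stand 4 mm in from the end wall and 30 mm above the floor, a black block 34 mm high stands behind them. The pack's foot end rests against these faces.
- unit: the open power unit, fixed: a grey chassis tray lying on its back, 215 mm (x) by 235 mm (y, from -85 to +150 mm), edges 12 mm high. The bay's middle is at x = -55, y = 0 mm; the control module (64 x 145 mm, 40 mm high) at x = +62, y = 0 mm, 45 mm of free chassis between them; a circuit board (27 mm high) and a transformer (45 mm high) lie beyond y = +79 mm. Same axes as the bay.
- test_button_top (a point): middle of the top of the test button, a dark round push button 26 mm in diameter on the 40 mm high grey control module, 10 mm above the module's top (50 mm above the bench); hidden under the dust cover while that is shut. Lies at x = +117, y = -35 mm from the bay point. Same axes as the bay.
- test_button (a joint): travel of the test button: 0 up, 0.006 m fully down; spring, about 5 N to press it fully down, comes up by itself.
- cover_rib (a point): middle of the grip rib on top of the white dust cover of the control module. The rib is 44 mm long (x axis), 10 mm thick (y axis) and stands 17 mm above the cover's plate, from 57 to 74 mm above the bench; this point is 65 mm above the bench. The plate is 64 x 52 mm (x, y), centred under the rib; its upper side is 57 mm above the bench. Same axes as the bay; moves with the cover.
- dust_cover (a joint): position of the dust cover: 0 shut (its middle over the button), 0.060 m fully open; it slides along the bay's +y axis to open, with about 2 N of friction, and stays where it is left.
- mug: white mug, 88 mm tall, 76 mm across, bystander; origin at its underside.
- carton: small cardboard carton 75 x 95 x 50 mm, bystander; origin at the middle of its underside.
- tape: black roll of tape lying flat, 96 mm across, 25 mm high, bystander; origin at the middle of its underside.
- screwdriver: screwdriver lying on the bench beyond the unit, bystander; origin at its underside.
Not all that is in view belongs to the job. Leave any blue look-alike of the part that bears pack_center alone. What is shaped like the charger but green is not meant.

How it is judged (in metres and radians):
On the way, in this order (a step that is already met when the one before it is completed fails the run):
1. the pack is out of the charger, stands upright on the bench and is let go (angle between pack_center's own z axis and vertical below 0.1 rad and height (world z) of pack_center below 0.0585 m and horizontal distance between pack_center and charger above 0.06 m and contact force between pack and the fingers below 0.2 N), for 0.1 s.
2. the pack tips with its foot stopped by the mat's edge (angle between pack_center's own z axis and vertical between 0.12 and 0.75 rad and ((x of pack_foot in the frame of mat_top between 0.102 and 0.126 m and y of pack_foot in the frame of mat_top between -0.085 and 0.085 m) or (x of pack_foot in the frame of mat_top between -0.126 and -0.102 m and y of pack_foot in the frame of mat_top between -0.085 and 0.085 m) or (y of pack_foot in the frame of mat_top between 0.087 and 0.111 m and x of pack_foot in the frame of mat_top between -0.1 and 0.1 m) or (y of pack_foot in the frame of mat_top between -0.111 and -0.087 m and x of pack_foot in the frame of mat_top between -0.1 and 0.1 m))).
3. the pack lies on a broad face on the mat (angle between the x axis of pack_center and the z axis of mat_top, either way round below 0.15 rad and height (world z) of pack_center below 0.04 m and contact force between pack and mat above 1 N), for 0.1 s.
4. the pack lies flat in the battery bay, foot end against the contacts, and is let go (y of pack_foot in the frame of bay between -0.063 and -0.0555 m and z of pack_center in the frame of bay below 0.031 m and x of pack_center in the frame of bay between -0.007 and 0.007 m and angle between the z axis of pack_center and the y axis of bay, either way round below 0.12 rad and angle between the x axis of pack_center and the z axis of bay, either way round below 0.08 rad and contact force between pack and the fingers below 0.2 N), for 0.1 s.
5. the dust cover is slid aside (value of joint dust_cover above 0.05 m), for 0.05 s.
6. the test button is pressed right down (value of joint test_button above 0.0045 m), for 0.05 s.
At the end, for the whole second after the job is handed in: The pack lies flat on a broad face in the battery bay (level within 0.08 rad, its centre within 7 mm of the bay's middle line, along the bay within 0.12 rad), its foot end within 3.5 mm of the contact faces, at rest and let go; the dust cover is shut within 4 mm and the test button is up (all of step 4 and linear speed of pack below 0.02 m/s and value of joint dust_cover below 0.004 m and value of joint test_button below 0.001 m); the robot touches nothing.
It fails at once if the pack is dropped: let go with its centre more than 90 mm above the bench (height (world z) of pack_center above 0.09 m and contact force between pack and the fingers below 0.05 N).
It fails at once if the mug, the carton, the tape roll or the screwdriver is moved more than 30 mm (distance of any of mug, carton, tape, screwdriver from where it was at the start of the episode above 0.03 m).
It also fails if it takes over 72 s, if anything falls off the work surface, if the arm or the gripper's body presses on something with over 40 N, if the wrist force passes 120 N, or if a joint passes its speed limit or range.

ROBOT

A 6-joint arm with a two-finger parallel gripper is mounted at the origin on the work surface. World frame = base frame: x ahead of the robot, y to its left, z up, the work surface at z = 0. Lengths are in mm, angles in rad, forces in N, time in s.
With the tool pointing down it reaches from about 275 to 1000 mm from the base axis. Payload 8.4 kg.
Tool frame: the origin (TCP) lies between the finger pads; the fingertips stand r.nose_length ahead of it and the grasp point (between the pads) lies 8 mm behind it (r.nose_length is the distance from the TCP to the fingertips, in mm); y points along the fingers, x is the direction in which the jaws open and shut, and the axes are right-handed (so a half turn about y gives the same grasp; the last joint's range is limited). The gripper opens to 85 mm and grips with 20 to 120 N. Pads are 22 mm wide; open, the fingers measure 114 mm over their backs; the gripper's body (76 mm by 85 mm) begins 54 mm behind the grasp point. The pads swing forward as they close: fully open they stand 13 mm farther back than shut.
Start: joints at [1.229, 0.353, 1.633, -0, 1.155, -0.002], TCP at [208.31, 589.266, 242.281] pointing down, gripper open.
Joint ranges: [-2.63, 2.63], [-0.92, 2.1], [0.06, 2.66], [-1.3, 4.44], [0, 2.69], [-3.02, 3.02]. Speed limits (rad/s): [2.22, 2.22, 2.79, 3.14, 3.14, 3.14].

INTERFACE

Orientations are given as [roll, pitch, yaw] about the fixed x, y, z axes, in that order (R = Rz(yaw) Ry(pitch) Rx(roll)).
In Python, from rig import r, cams, order gives the robot as it stands. The module is installed in compiled form; this text tells all that it offers.
- The arm moves only by the shell command python3 -m crank 'ROWS' [FORCE]. ROWS is JSON, a list of rows, each a list of 7 numbers: the turn, a rotation vector about the tool's x, y, z in degrees, then the shift along the tool's x, y, z in cm, then the opening, from -1 (shut) to 1 (fully open). A call has exactly 10 rows; each row shifts and turns the pose as measured when the row begins, along the tool's axes as they then stand; what a row does not reach is not made up. A row lasts 1/12 s, in which the tool goes at most 41.7 mm and 7.16 degrees, less where a joint would pass 70% of its speed; a pose out of reach is approached as far as the arm can. A call with a gripper value outside its range is refused whole. The fingers move at their own pace and stop on an object; FORCE is the grip in N (left out, the last holds). Time passes only in rows, so rows that do not move let the fingers close, or fill a call up. It gives the time, the measured TCP pose, the force and the opening at its end, in the units of the state.
- r.sense(): the state, without advancing time (a new reading comes with each control period).
- cams.grab_frame(name): name is "scene" or "top" or "wrist"; returns the picture (420x560x3 uint8, blue, green, red); there is no depth.
- cams.camera_info(name): a dict with "intrinsics" (3x3 intrinsics, pixels), "view" (4x4, takes a point from world to camera coordinates); the wrist camera has in their place "hand_eye" (4x4, takes a point from camera to tool coordinates, whose origin is the TCP and whose axes are the tool frame's). Camera axes: x right, y up, looking along -z (the intrinsics and any distortion apply to the point x, -y, -z); pixel columns grow to the right and rows downward; lengths in mm; the calibration is good to about 2 mm. A picture is of the moment at which its call begins: read the wrist's pose just before it. camera_info takes no time and is no camera call.
- order.sign_off(): hands the job in, once; it reports no verdict.
The state is a dict: "clock": time; "qpos": joint angles; "qvel": joint speeds; "joint_efforts": joint torques, N m; "eef_pos": TCP position; "tcp_rot": TCP orientation; "contact_force": force on the tool from outside, world axes, zero at the start; "wrist_torque": the same for the moment, N m; "opening": opening from 0.0 (shut) to 1.0 (fully open).
Only numpy, scipy, OpenCV 4.12 (cv2) and the standard library are available. Lean on these libraries where they do the work, as an engineer would, in place of code of your own. Each camera call takes 0.05 s, during which the arm holds its last target.

## Working session

There is one attempt and no reset: what is moved stays moved. The work goes in short steps, Python scripts to look and compute and a shell command to move; the robot and the scene stay as the last step left them, time stands still between calls to the robot, and variables do not carry over. Pictures are saved under pics/ and viewed, and the job is handed in when it is done.

```bash
mkdir -p pics
cat > h.py <<'E'
import numpy as np, cv2
from rig import r,cams,order
E
python3 - <<'E'
from h import *
s=r.sense(); print(s['clock'],s['eef_pos'],s['tcp_rot'],s['opening'],r.nose_length)
for n in ['scene','top','wrist']:
    im=cams.grab_frame(n); cv2.imwrite(f'pics/{n}0.png',im)
    i=cams.camera_info(n); print(n,{k:np.array(v).round(3).tolist() if not isinstance(v,str) else v for k,v in i.items()})
E
```

```text
0.0 [208.13848728 588.81483863 241.54288292] [-1.57079934e+00  1.44170560e-03  1.23100002e+00] 0.9989091697493818 11.0
scene {'intrinsics': [[457.999, 0.0, 283.061], [0.0, 457.999, 212.702], [0.0, 0.0, 1.0]], 'view': [[0.208, 0.978, -0.002, -58.931], [-0.586, 0.127, 0.801, 254.231], [0.783, -0.165, 0.599, -1595.627], [0.0, 0.0, 0.0, 1.0]]}
top {'intrinsics': [[404.559, 0.0, 282.104], [0.0, 404.559, 214.598], [0.0, 0.0, 1.0]], 'view': [[-0.027, -1.0, -0.003, -30.447], [0.997, -0.027, 0.075, -500.923], [-0.075, -0.001, 0.997, -1088.981], [0.0, 0.0, 0.0, 1.0]]}
wrist {'intrinsics': [[374.556, 0.0, 279.154], [0.0, 374.556, 209.161], [0.0, 0.0, 1.0]], 'hand_eye': [[1.0, 0.001, -0.0, 0.862], [-0.001, 0.296, -0.955, -131.911], [-0.001, 0.955, 0.296, 75.166], [0.0, 0.0, 0.0, 1.0]]}
```

View pictures.

View pics/scene0.png

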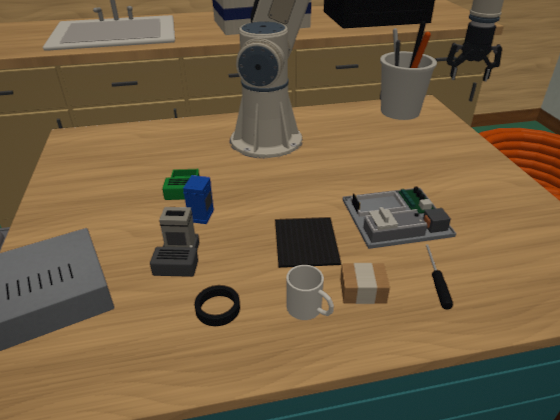

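View pics/top0.png

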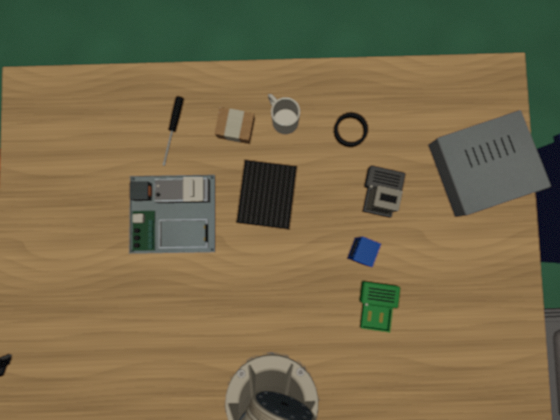

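View pics/wrist0.png

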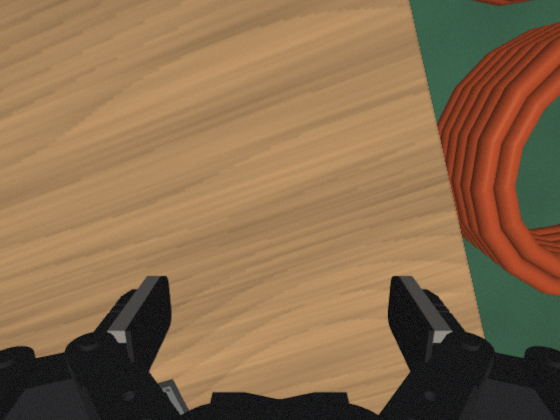

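```bash
cat >> h.py <<'E'
def ray(n,u,v,pose=None):
    i=cams.camera_info(n);K=np.array(i['intrinsics'])
    d=np.array([(u-K[0,2])/K[0,0],-(v-K[1,2])/K[1,1],-1.])
    V=np.array(i['view']); R=V[:3,:3];t=V[:3,3]
    return -R.T@t, R.T@d
def pt(n,u,v,z):
    o,d=ray(n,u,v); return o+d*(z-o[2])/d[2]
def proj(n,p):
    i=cams.camera_info(n);K=np.array(i['intrinsics']);V=np.array(i['view'])
    p=np.atleast_2d(p);c=p@V[:3,:3].T+V[:3,3]
    return np.c_[K[0,2]+K[0,0]*c[:,0]/-c[:,2],K[1,2]-K[1,1]*c[:,1]/-c[:,2]]
def crop(n,im,x,y,w,h,s,out):
    c=cv2.resize(im[y:y+h,x:x+w],None,fx=s,fy=s,interpolation=cv2.INTER_CUBIC)
    cv2.imwrite('pics/'+out,c)
E
python3 - <<'E'
from h import *
t=cv2.imread('pics/top0.png');s=cv2.imread('pics/scene0.png')
crop('top',t,340,150,90,80,7,'c1.png')
crop('top',t,110,150,200,115,4,'c2.png')
crop('scene',s,130,160,120,120,5,'c3.png')
E
```

```text
(no output)
```

View pics/c1.png

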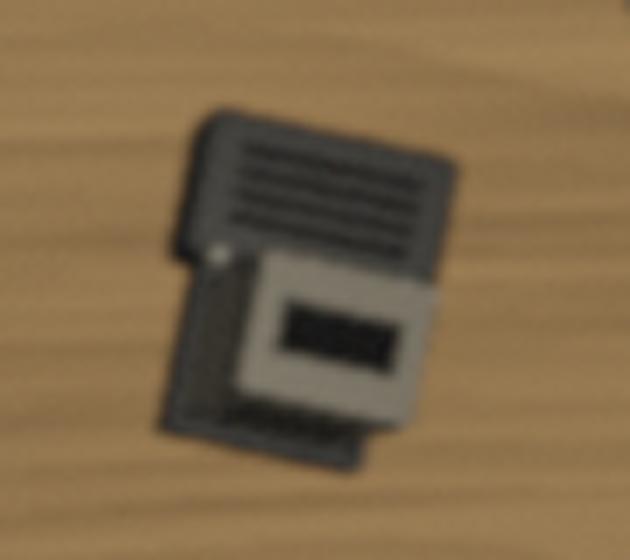

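View pics/c2.png

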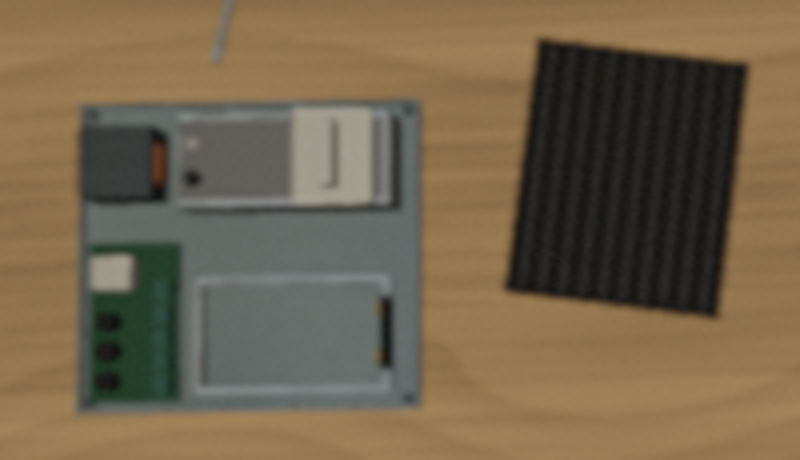

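View pics/c3.png

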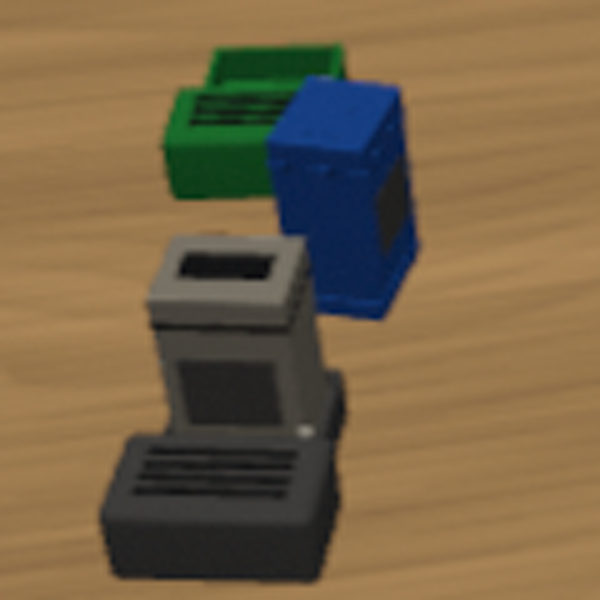

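```bash
cat >> h.py <<'E'
def fitrect(P,M):
    # P world xy, M model xy -> (x,y,yaw), resid
    P=np.array(P)[:,:2];M=np.array(M,float);pc=P.mean(0);mc=M.mean(0)
    A=(M-mc);B=P-pc
    th=np.arctan2((A[:,0]*B[:,1]-A[:,1]*B[:,0]).sum(),(A*B).sum())
    R=np.array([[np.cos(th),-np.sin(th)],[np.sin(th),np.cos(th)]])
    t=pc-R@mc; return t.round(1),round(th,4),(P-(M@R.T+t)).round(1).tolist()
E
python3 - <<'E'
from h import *
def P(L,x0,y0,s,z): return [pt('top',(x+.5)/s-.5+x0,(y+.5)/s-.5+y0,z) for x,y in L]
# charger/pack: charger +x = towards housing (image up) ; +y = image left
print('pack',fitrect(P([(262,250),(438,290),(412,427),(238,388)],340,150,7,116),[(26,32),(26,-32),(-26,-32),(-26,32)]))
print('mat',fitrect(P([(540,40),(748,65),(717,317),(506,290)],110,150,4,8),[(90,75),(90,-75),(-90,-75),(-90,75)]))
print('unit',fitrect(P([(82,103),(420,100),(421,407),(78,410)],110,150,4,12),[(107.5,150),(107.5,-85),(-107.5,-85),(-107.5,150)]))
print('chg housing',fitrect(P([(205,110),(455,160),(435,285)],340,150,7,44),[(93,50),(93,-50),(33,-50)]))
for n,u,v in [('mug',285,115),('carton',235,125),('tape',351,129),('blue',365,251),('chargerlook',379,305)]: print(n,pt('top',u,v,30).round(0))
E
```

```text
pack (array([ 527.1, -309.8]), np.float64(-0.2414), [[-0.2, 0.7], [-1.1, 0.5], [0.5, -0.2], [0.9, -1.0]])
mat (array([559.4,  -2.6]), np.float64(-0.1522), [[-2.1, -1.6], [-1.1, 2.0], [1.7, 1.4], [1.6, -1.8]])
unit (array([512.4, 226.3]), np.float64(-0.0156), [[-0.9, 0.3], [-1.7, 0.5], [1.0, -0.4], [1.7, -0.5]])
chg housing (array([ 525.5, -312.1]), np.float64(-0.1863), [[-1.2, -1.7], [-4.8, 1.3], [6.0, 0.3]])
mug [775. -60.  30.]
carton [750.  79.  30.]
tape [ 730. -240.   30.]
blue [ 395. -264.   30.]
chargerlook [ 251. -296.   30.]
```

```bash
cat >> h.py <<'E'
def Rt(s=None):
    s=s or r.sense();a=s['tcp_rot']
    from scipy.spatial.transform import Rotation as Ro
    return Ro.from_euler('xyz',a).as_matrix()
def go(x=None,y=None,z=None,yaw=None):
    s=r.sense();p=np.array(s['eef_pos']);R=Rt(s)
    t=np.array([p[0] if x is None else x,p[1] if y is None else y,p[2] if z is None else z])
    print('t',round(s['clock'],2),'pos',p.round(1),'rot',np.round(s['tcp_rot'],4),'F',np.round(s['contact_force'],1),'op',round(s['opening'],3))
    print('shift cm',((R.T@(t-p))/10).round(2))
    if yaw is not None: 
        from scipy.spatial.transform import Rotation as Ro
        Rg=Ro.from_euler('xyz',[-np.pi/2,0,yaw]).as_matrix()
        print('turn deg',np.degrees(Ro.from_matrix(R.T@Rg).as_rotvec()).round(2))
        print('shift if turned first',((Rg.T@(t-p))/10).round(2))
def wpt(im_uv,z,s):
    i=cams.camera_info('wrist');K=np.array(i['intrinsics']);H=np.array(i['hand_eye'])
    d=np.array([(im_uv[0]-K[0,2])/K[0,0],-(im_uv[1]-K[1,2])/K[1,1],-1.])
    R=Rt(s);o=R@H[:3,3]+s['eef_pos'];w=R@H[:3,:3]@d
    return o+w*(z-o[2])/w[2]
E
python3 -m crank '[[0,0,0,-1,0,-0.8,1],[0,0,0,-2,0,-1.6,1],[0,0,0,-3,0,-2.4,1],[0,0,0,-3,0,-2.4,1],[0,0,0,-3,0,-2.4,1],[0,0,0,-3,0,-2.4,1],[0,0,0,-3,0,-2.4,1],[0,0,0,-3,0,-2.4,1],[0,0,0,-3,0,-2.4,1],[0,0,0,-3,0,-2.4,1]]'
python3 -c "
from h import *
go(527,-310,240,1.33)"
```

```text
clock: 0.98
eef_pos: [321.9, 248.0, 238.4]
tcp_rot: [-1.571, 0.003, 1.241]
contact_force: [1.2, 0.0, -0.3]
opening: 0.998
t 0.98 pos [321.9 248.  238.4] rot [-1.5706  0.0029  1.2408] F [ 1.2  0.  -0.3] op 0.998
shift cm [-4.615e+01 -3.000e-02 -3.749e+01]
turn deg [-0.02 -5.11 -0.17]
shift if turned first [-49.3   -0.16 -33.23]
```

```bash
python3 -m crank '[[0,0,0,-3,0,-2.4,1],[0,0,0,-3,0,-2.4,1],[0,0,0,-3,0,-2.4,1],[0,0,0,-3,0,-2.4,1],[0,0,0,-3,0,-2.4,1],[0,0,0,-3,0,-2.4,1],[0,0,0,-3,0,-2.4,1],[0,0,0,-3,0,-2.4,1],[0,0,0,-3,0,-2.4,1],[0,0,0,-3,0,-2.4,1]]' >/dev/null
python3 -m crank '[[0,0,0,-3,0,-2.4,1],[0,0,0,-3,0,-2.4,1],[0,0,0,-3,0,-2.4,1],[0,0,0,-3,0,-2.4,1],[0,0,0,-2,0,-1.8,1],[0,0,0,-1,0,-1,1],[0,-2.5,0,0,0,0,1],[0,-2.5,0,0,0,0,1],[0,0,0,0,0,0,1],[0,0,0,0,0,0,1]]'>/dev/null
python3 -c "
from h import *
go(527,-310,240,1.33)
s=r.sense();im=cams.grab_frame('wrist');cv2.imwrite('pics/w1.png',im)
import pickle;pickle.dump(s,open('w1.pkl','wb'))"
```

```text
t 2.65 pos [ 507.5 -341.5  237.7] rot [-1.5703  0.005   1.3196] F [-0.4 -0.1 -0.3] op 1.002
shift cm [ 3.54 -0.25 -1.1 ]
turn deg [-0.03 -0.6  -0.29]
shift if turned first [ 3.53 -0.23 -1.14]
```

View pics/w1.png

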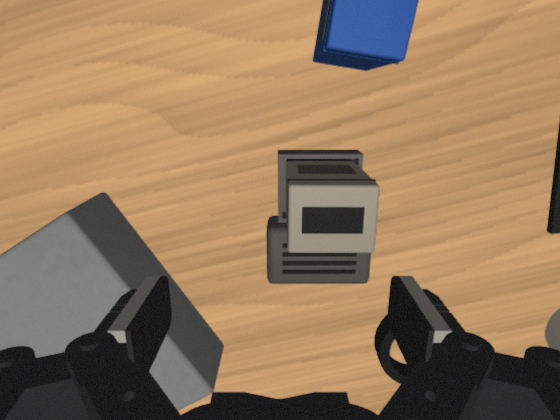

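```bash
python3 -c "
from h import *
im=cv2.imread('pics/w1.png');crop('',im,255,140,135,150,4,'w1c.png')"
```

```text
(no output)
```

View pics/w1c.png

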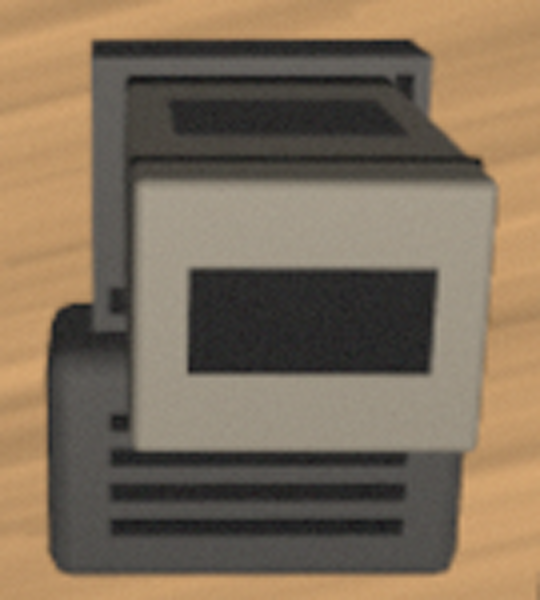

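```bash
python3 -c "
from h import *
import pickle;s=pickle.load(open('w1.pkl','rb'))
L=[(133,178),(496,180),(476,452),(135,450)]
P=[wpt(((x+.5)/4-.5+255,(y+.5)/4-.5+140),116,s) for x,y in L]
print(fitrect(P,[(-26,-32),(-26,32),(26,32),(26,-32)]))
L=[(55,305),(463,575),(50,575)]
P=[wpt(((x+.5)/4-.5+255,(y+.5)/4-.5+140),44,s) for x,y in [(463,575),(50,575)]]
print(fitrect(P,[(93,50),(93,-50)]))
L=[(93,55),(430,55)]
P=[wpt(((x+.5)/4-.5+255,(y+.5)/4-.5+140),28,s) for x,y in L]
print(P)
go(527,-310,240,1.33)
"
```

```text
(array([ 527.7, -307.4]), np.float64(-0.2507), [[0.2, 0.2], [0.4, -0.9], [-0.3, -0.4], [-0.3, 1.0]])
(array([ 524.8, -306.6]), np.float64(-0.2498), [[0.0, 0.0], [-0.0, -0.0]])
[array([ 485.35761503, -337.11589083,   28.        ]), array([ 504.47313738, -262.69708144,   28.        ])]
t 2.7 pos [ 507.5 -341.4  237.8] rot [-1.5703  0.005   1.3197] F [ 0.3 -0.4  0.6] op 0.998
shift cm [ 3.52 -0.24 -1.11]
turn deg [-0.03 -0.59 -0.29]
shift if turned first [ 3.51 -0.22 -1.15]
```

```bash
python3 -m crank '[[0,0,0,1.8,0,-0.6,1],[0,-0.2,-0.3,1.8,0,-0.5,1],[0,0,0,0,2,0,1],[0,0,0,0,2,0,1],[0,0,0,0,2,0,1],[0,0,0,0,2,0,1],[0,0,0,0,2,0,1],[0,0,0,0,1,0,1],[0,0,0,0,0,0,1],[0,0,0,0,0,0,1]]'
python3 -c "
from h import *
go(527,-308.5,67,1.323)
s=r.sense();im=cams.grab_frame('wrist');cv2.imwrite('pics/w2.png',im)"
```

```text
clock: 3.53
eef_pos: [526.7, -304.7, 126.9]
tcp_rot: [-1.574, 0.001, 1.316]
contact_force: [-0.7, 0.0, 0.5]
opening: 1.0
t 3.53 pos [ 526.7 -304.7  126.9] rot [-1.5742e+00  7.0000e-04  1.3161e+00] F [-0.7  0.   0.5] op 1.0
shift cm [-0.36  5.99 -0.11]
turn deg [ 0.19 -0.39 -0.04]
shift if turned first [-0.36  5.99 -0.12]
```

View pics/w2.png

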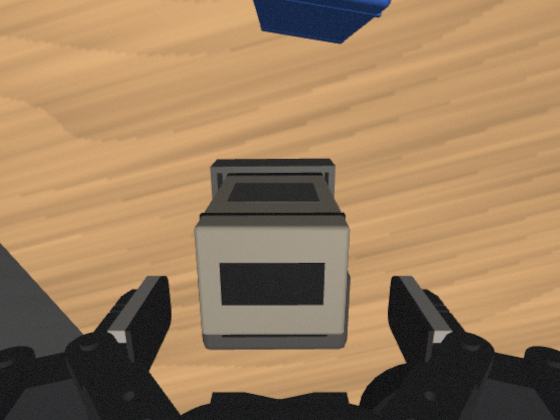

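```bash
python3 -m crank '[[0,0,0,-0.3,0,-0.1,1],[0,0,0,0,1.5,0,1],[0,0,0,0,1.5,0,1],[0,0,0,0,1.5,0,1],[0,0,0,0,1.3,0,1],[0,0,0,0,0,0,1],[0,0,0,0,0,0,1],[0,0,0,0,0,0,0],[0,0,0,0,0,0,-0.5],[0,0,0,0,0,0,-0.5]]' 50
python3 -m crank '[[0,0,0,0,0,0,-0.5],[0,0,0,0,0,0,-0.5],[0,0,0,0,0,0,-0.5],[0,0,0,0,0,0,-0.5],[0,0,0,0,0,0,-0.5],[0,0,0,0,0,0,-0.5],[0,0,0,0,-0.5,0,-0.5],[0,0,0,0,-0.5,0,-0.5],[0,0,0,0,0,0,-0.5],[0,0,0,0,0,0,-0.5]]'
python3 -c "
from h import *
go(527,-308.5,150,1.323)
s=r.sense();im=cams.grab_frame('wrist');cv2.imwrite('pics/w3.png',im)"
```

```text
clock: 4.42
eef_pos: [533.9, -313.2, 78.3]
tcp_rot: [-1.591, 0.005, 1.315]
contact_force: [-0.2, -0.4, -8.2]
opening: 0.746
clock: 5.25
eef_pos: [531.6, -311.9, 87.7]
tcp_rot: [-1.586, 0.004, 1.315]
contact_force: [0.4, -0.1, -7.9]
opening: 0.744
t 5.25 pos [ 531.6 -311.9   87.7] rot [-1.5864  0.0043  1.315 ] F [ 0.4 -0.1 -7.9] op 0.744
shift cm [ 0.19 -6.24  0.43]
turn deg [ 0.9  -0.45 -0.25]
shift if turned first [ 0.22 -6.23  0.53]
```

View pics/w3.png

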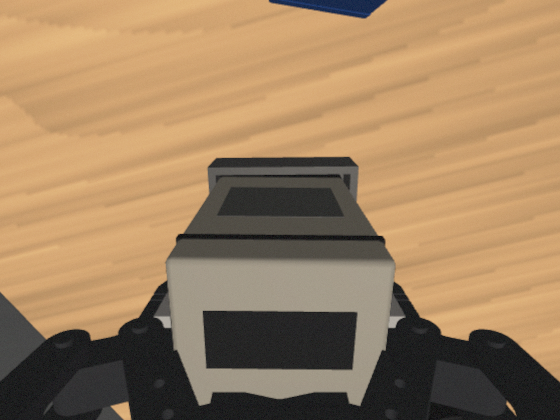

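```bash
python3 -m crank '[[0.9,0,0,0,-1,0.2,-0.5],[0,0,0,0,-1.5,0.2,-0.5],[0,0,0,0,-1.5,0,-0.5],[0,0,0,0,-1.5,0,-0.5],[0,0,0,0,-1.5,0,-0.5],[0,0,0,0,-1.5,0,-0.5],[0,0,0,0,-1,0,-0.5],[0,0,0,0,0,0,-0.5],[0,0,0,0,0,0,-0.5],[0,0,0,0,0,0,-0.5]]'
python3 -c "
from h import *
go(527,-308.5,150,1.323)
s=r.sense();im=cams.grab_frame('wrist');cv2.imwrite('pics/w4.png',im)
im=cams.grab_frame('scene');crop('',im,110,130,140,150,4,'s4.png')"
```

```text
clock: 6.13
eef_pos: [526.1, -309.6, 187.6]
tcp_rot: [-1.57, 0.004, 1.315]
contact_force: [0.2, 0.5, -8.7]
opening: 0.748
t 6.13 pos [ 526.1 -309.6  187.6] rot [-1.5703  0.0038  1.3153] F [ 0.2  0.5 -8.7] op 0.748
shift cm [ 0.14  3.76 -0.07]
turn deg [-0.03 -0.44 -0.22]
shift if turned first [ 0.13  3.76 -0.06]
```

View pics/w4.png

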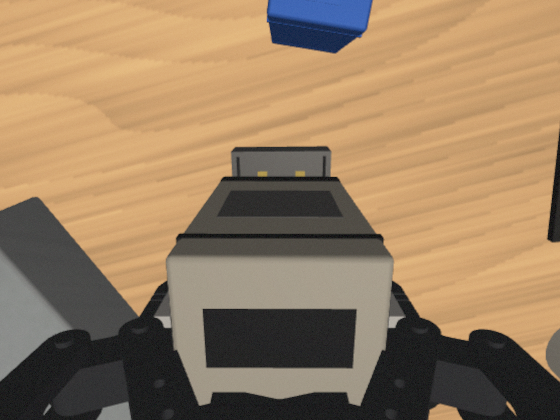

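View pics/s4.png

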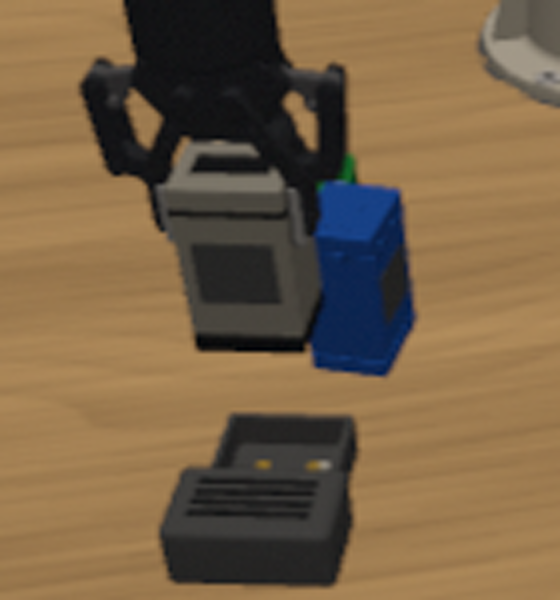

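```bash
python3 -m crank '[[0,4,0,0,0,0,-0.5],[0,7,0,0,0,0,-0.5],[0,7,0,0,0,0,-0.5],[0,7,0,0,0,0,-0.5],[0,7,0,0,0,0,-0.5],[0,7,0,0,0,0,-0.5],[0,7,0,0,0,0,-0.5],[0,7,0,0,0,0,-0.5],[0,7,0,0,0,0,-0.5],[0,7,0,0,0,0,-0.5]]'
python3 -m crank '[[0,7,0,0,0,0,-0.5],[0,5,0,0,0,0,-0.5],[0,3,0,0,0,1,-0.5],[0,1,0,0,0,2,-0.5],[0,0,0,0,0,3,-0.5],[0,0,0,0,0,3,-0.5],[0,0,0,0,0,3,-0.5],[0,0,0,0,0,3,-0.5],[0,0,0,0,0,2,-0.5],[0,0,0,0,0,0,-0.5]]'
python3 -c "
from h import *
go(541.2,-121,100,-0.152)
s=r.sense();im=cams.grab_frame('wrist');cv2.imwrite('pics/w5.png',im)
im=cams.grab_frame('top');cv2.imwrite('pics/t5.png',im)
import pickle;pickle.dump(s,open('w5.pkl','wb'))"
```

```text
clock: 7.07
eef_pos: [520.9, -306.7, 175.9]
tcp_rot: [-1.563, 0.017, 0.119]
contact_force: [0.4, 0.4, -6.7]
opening: 0.74
clock: 7.9
eef_pos: [546.4, -133.0, 166.1]
tcp_rot: [-1.566, 0.032, -0.186]
contact_force: [-0.0, 0.2, -8.5]
opening: 0.74
t 7.9 pos [ 546.4 -133.   166.1] rot [-1.5665  0.0322 -0.186 ] F [-0.   0.2 -8.5] op 0.74
shift cm [-0.52  6.63  1.05]
turn deg [-0.28 -1.95 -1.84]
shift if turned first [-0.7   6.61  1.11]
```

View pics/w5.png

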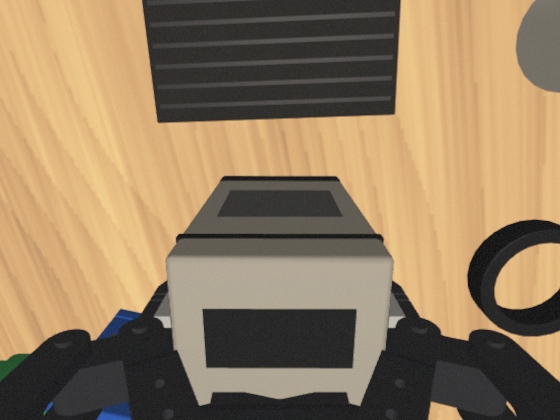

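```bash
python3 -c "
from h import *
import pickle;s=pickle.load(open('w5.pkl','rb'))
P=[wpt(p,8,s) for p in [(159,123),(395,115)]]
print(fitrect(P,[(-90,-75),(90,-75)]))
print(fitrect([wpt(p,8,s) for p in [(395,115),(399,1)]],[(90,-75),(90,75)]))
"
```

```text
(array([561.4,  -0. ]), np.float64(-0.1519), [[0.7, -0.1], [-0.7, 0.1]])
(array([554.1, -38. ]), np.float64(-0.1331), [[4.9, 36.6], [-4.9, -36.6]])
```

```bash
python3 -m crank '[[-0.1,-0.9,-0.9,-0.3,0,0.5,-0.5],[-0.1,-1,-0.9,-0.3,1,0.5,-0.5],[0,0,0,0,1.5,0,-0.5],[0,0,0,0,1.5,0,-0.5],[0,0,0,0,1.5,0,-0.5],[0,0,0,0,1,0,-0.5],[0,0,0,0,0.5,0,-0.5],[0,0,0,0,0,0,-0.5],[0,0,0,0,0,0,-0.5],[0,0,0,0,0,0,-0.5]]'
python3 -c "
from h import *
go(542.3,-120,72,-0.152)
im=cams.grab_frame('scene');crop('',im,150,130,140,150,4,'s6.png')"
```

```text
clock: 8.83
eef_pos: [539.7, -130.7, 93.4]
tcp_rot: [-1.574, -0.005, -0.153]
contact_force: [0.2, -0.3, -7.3]
opening: 0.739
t 8.83 pos [ 539.7 -130.7   93.4] rot [-1.5738 -0.0054 -0.1533] F [ 0.2 -0.3 -7.3] op 0.739
shift cm [0.08 2.14 1.1 ]
turn deg [ 0.17 -0.08  0.31]
shift if turned first [0.1  2.14 1.09]
```

View pics/s6.png

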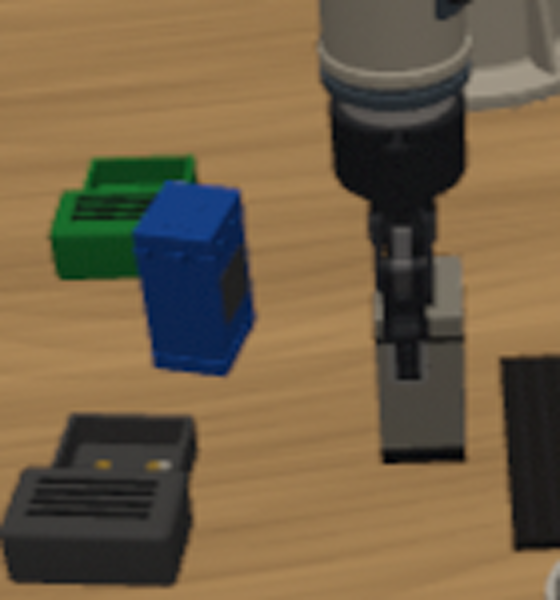

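```bash
python3 -m crank '[[0.1,0,0.3,0.1,0.4,0.3,-0.5],[0,0,0,0,0.4,0.3,-0.5],[0,0,0,0,0.4,0,-0.5],[0,0,0,0,0.2,0,-0.5],[0,0,0,0,0.1,0,-0.5],[0,0,0,0,0.1,0,-0.5],[0,0,0,0,0.1,0,-0.5],[0,0,0,0,0,0,-0.5],[0,0,0,0,0,0,-0.5],[0,0,0,0,0,0,-0.5]]'
python3 -c "
from h import *
go(542.3,-120,72,-0.152)
im=cams.grab_frame('scene');crop('',im,190,150,110,110,5,'s7.png')"
```

```text
clock: 9.72
eef_pos: [543.9, -124.4, 76.8]
tcp_rot: [-1.572, -0.004, -0.153]
contact_force: [0.7, -0.6, -8.8]
opening: 0.742
t 9.72 pos [ 543.9 -124.4   76.8] rot [-1.5722 -0.0041 -0.1525] F [ 0.7 -0.6 -8.8] op 0.742
shift cm [-0.23  0.48  0.41]
turn deg [ 0.08 -0.03  0.23]
shift if turned first [-0.23  0.48  0.41]
```

View pics/s7.png

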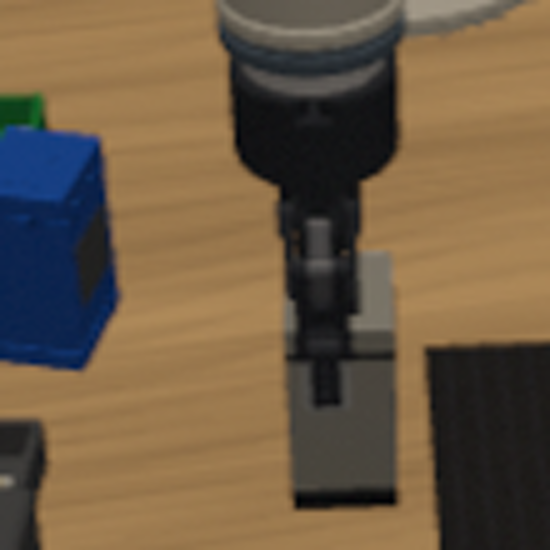

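```bash
python3 -m crank '[[0,0,0,0,0.1,0,-0.5],[0,0,0,0,0.1,0,-0.5],[0,0,0,0,0.1,0,-0.5],[0,0,0,0,0.1,0,-0.5],[0,0,0,0,0,0,-0.5],[0,0,0,0,0,0,-0.5],[0,0,0,0,0,0,-0.5],[0,0,0,0,0,0,-0.5],[0,0,0,0,0,0,-0.5],[0,0,0,0,0,0,-0.5]]'
python3 -m crank '[[0,0,0,0,0.1,0,-0.5],[0,0,0,0,0.1,0,-0.5],[0,0,0,0,0,0,-0.5],[0,0,0,0,0,0,-0.5],[0,0,0,0,0,0,-0.5],[0,0,0,0,0,0,-0.5],[0,0,0,0,0,0,-0.5],[0,0,0,0,0,0,-0.5],[0,0,0,0,0,0,-0.5],[0,0,0,0,0,0,-0.5]]'
```

```text
clock: 10.6
eef_pos: [544.2, -124.6, 72.7]
tcp_rot: [-1.572, -0.005, -0.153]
contact_force: [0.1, -0.1, -7.9]
opening: 0.742
clock: 11.43
eef_pos: [544.7, -124.9, 72.4]
tcp_rot: [-1.573, -0.006, -0.152]
contact_force: [-0.2, 0.8, -5.4]
opening: 0.741
```

```bash
python3 -m crank '[[0,0,0,0,0.2,0,-0.5],[0,0,0,0,0,0,-0.5],[0,0,0,0,0,0,-0.5],[0,0,0,0,0,0,0.6],[0,0,0,0,0,0,1],[0,0,0,0,0,0,1],[0,0,0,0,0,0,1],[0,0,0,0,0,0,1],[0,0,0,0,0,0,1],[0,0,0,0,0,0,1]]'
python3 -c "
from h import *
go(542.3,-120,72,-0.152)
s=r.sense();im=cams.grab_frame('wrist');cv2.imwrite('pics/w8.png',im)
im=cams.grab_frame('scene');crop('',im,190,150,110,110,5,'s8.png')"
```

```text
clock: 12.27
eef_pos: [548.7, -126.1, 74.6]
tcp_rot: [-1.574, -0.014, -0.152]
contact_force: [-1.6, -0.9, 1.3]
opening: 1.001
t 12.27 pos [ 548.7 -126.1   74.6] rot [-1.5737 -0.0137 -0.152 ] F [-1.6 -0.9  1.3] op 1.001
shift cm [-0.73  0.25  0.51]
turn deg [ 0.16 -0.    0.78]
shift if turned first [-0.73  0.26  0.51]
```

View pics/w8.png

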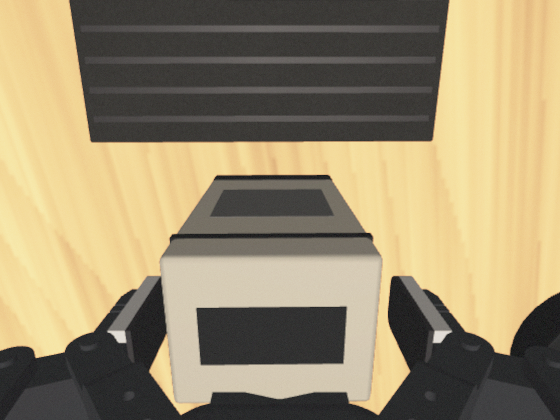

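View pics/s8.png

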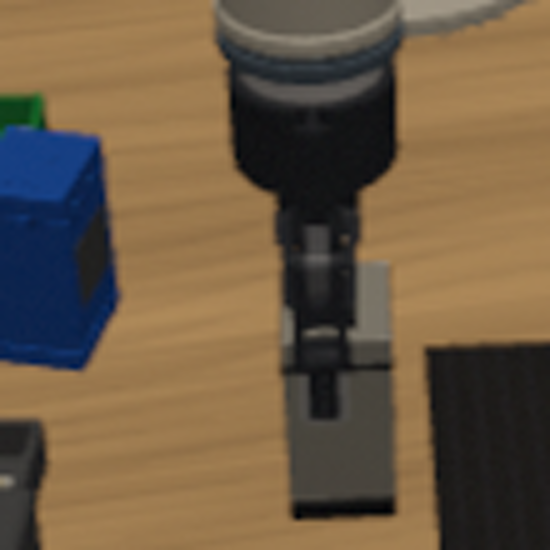

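```bash
python3 -m crank '[[0,0,0.4,-0.4,0,0,1],[0,0,0.4,0,0,0,1],[0,0,0,0,0,0,1],[0,0,0,0,-1,0,1],[0,0,0,0,-2,0,1],[0,0,0,0,-2,0,1],[0,0,0,0,-1.5,0,1],[0,0,0,0,-1,0,1],[0,0,0,0,0,0,1],[0,0,0,0,0,0,1]]'
python3 -c "
from h import *
go(542.3,-120,72,-0.152)
s=r.sense();im=cams.grab_frame('wrist');cv2.imwrite('pics/w9.png',im)
import pickle;pickle.dump(s,open('w9.pkl','wb'))"
```

```text
clock: 13.2
eef_pos: [543.8, -125.1, 155.0]
tcp_rot: [-1.574, 0.004, -0.152]
contact_force: [-0.4, -0.4, 0.3]
opening: 0.996
t 13.2 pos [ 543.8 -125.1  155. ] rot [-1.5735  0.0036 -0.152 ] F [-0.4 -0.4  0.3] op 0.996
shift cm [-0.2  8.3  0.5]
turn deg [ 0.16 -0.   -0.2 ]
shift if turned first [-0.23  8.3   0.48]
```

View pics/w9.png

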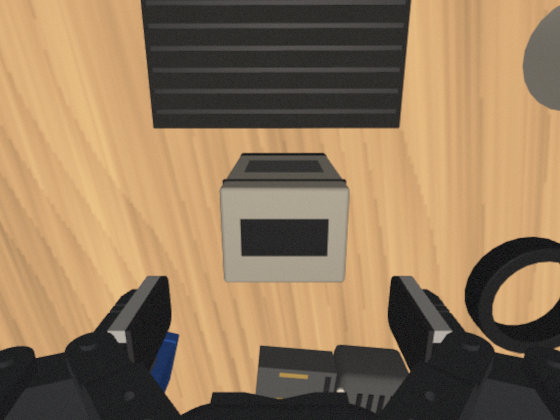

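```bash
python3 -c "
from h import *
import pickle;s=pickle.load(open('w9.pkl','rb'))
print(fitrect([wpt(p,110,s) for p in [(220,186),(349,186),(346,282),(224,282)]],[(-32,26),(32,26),(32,-26),(-32,-26)]))
print(fitrect([wpt(p,8,s) for p in [(153,128),(401,128)]],[(-90,-75),(90,-75)]))
"
```

```text
(array([ 548.2, -118.3]), np.float64(-0.1481), [[0.6, 0.0], [-0.8, -0.0], [0.2, -0.1], [0.0, 0.1]])
(array([5.615e+02, 5.000e-01]), np.float64(-0.1525), [[-0.5, 0.1], [0.5, -0.1]])
```

```bash
python3 -m crank '[[0.1,0,-0.2,0.3,0,-1.5,0],[0,0,0,0,0,-2,-1],[0,0,0,0,0,-2,-1],[0,0,0,0,0,-0.5,-1],[0,0,0,0,1,0,-1],[0,0,0,0,1.5,0,-1],[0,0,0,0,1.5,0,-1],[0,0,0,0,1,0,-1],[0,0,0,0,0.4,0,-1],[0,0,0,0,0,0,-1]]'
python3 -c "
from h import *
go(542.3,-120,98,-0.152)
s=r.sense();im=cams.grab_frame('wrist');cv2.imwrite('pics/w10.png',im)
im=cams.grab_frame('scene');crop('',im,170,130,140,150,4,'s10.png')"
```

```text
clock: 14.08
eef_pos: [533.7, -182.6, 89.6]
tcp_rot: [-1.569, 0.01, -0.152]
contact_force: [-0.2, 0.4, 0.0]
opening: -0.001
t 14.08 pos [ 533.7 -182.6   89.6] rot [-1.5687  0.0098 -0.1518] F [-0.2  0.4  0. ] op -0.001
shift cm [-0.1  -0.82  6.32]
turn deg [-0.12  0.01 -0.56]
shift if turned first [-0.1  -0.84  6.32]
```

View pics/w10.png

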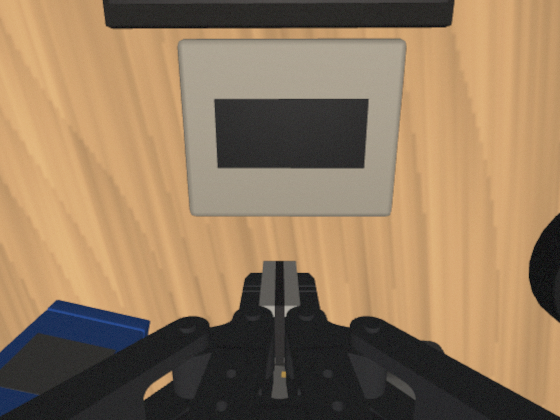

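View pics/s10.png

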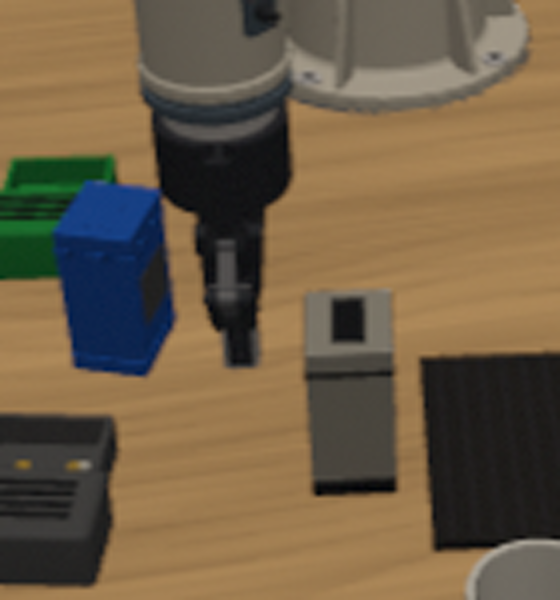

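```bash
python3 -m crank '[[0,0,-0.5,0.3,-0.5,0,-1],[0,0,0,0,-0.3,0,-1],[0,0,0,0,0,1,-1],[0,0,0,0,0,1,-1],[0,0,0,0,0,0.7,-1],[0,0,0,0,0,0.5,-1],[0,0,0,0,0,0.5,-1],[0,0,0,0,0,0.5,-1],[0,0,0,0,0,0.5,-1],[0,0,0,0,0,0.2,-1]]'
python3 -c "
from h import *
go(542.3,-120,98,-0.152)
s=r.sense();im=cams.grab_frame('wrist');cv2.imwrite('pics/w11.png',im)
im=cams.grab_frame('scene');crop('',im,170,130,140,150,4,'s11.png')"
```

```text
clock: 15.02
eef_pos: [548.8, -130.6, 104.3]
tcp_rot: [-1.571, -0.009, -0.151]
contact_force: [-0.2, -0.8, 0.2]
opening: 0.0
t 15.02 pos [ 548.8 -130.6  104.3] rot [-1.5711 -0.0094 -0.1505] F [-0.2 -0.8  0.2] op 0.0
shift cm [-0.81  0.62  0.95]
turn deg [0.02 0.08 0.54]
shift if turned first [-0.81  0.63  0.94]
```

View pics/w11.png

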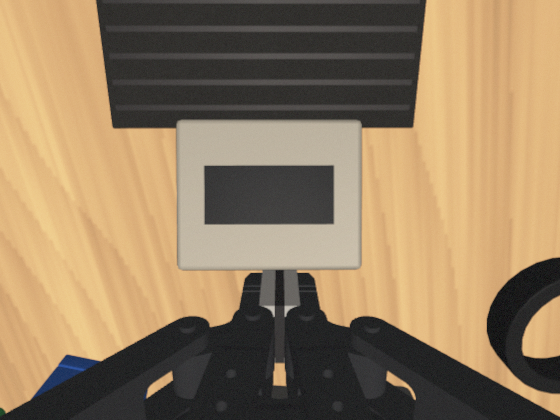

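View pics/s11.png

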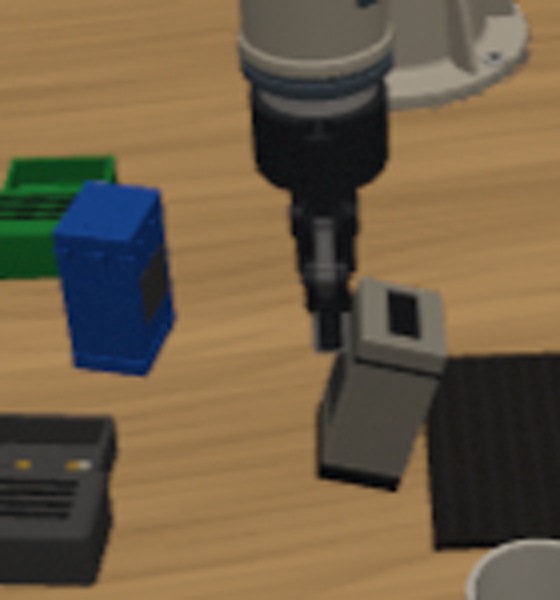

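```bash
python3 -m crank '[[0,0,0,0,0,-0.3,-1],[0,0,0,0,0,-0.3,-1],[0,0,0,0,0,-0.3,-1],[0,0,0,0,0,-0.3,-1],[0,0,0,0,0,-0.3,-1],[0,0,0,0,0,-0.3,-1],[0,0,0,0,0,-0.3,-1],[0,0,0,0,0,-0.3,-1],[0,0,0,0,0,-0.4,-1],[0,0,0,0,0,-0.4,-1]]'
python3 -c "
from h import *
go(542.3,-120,98,-0.152)
s=r.sense();im=cams.grab_frame('wrist');cv2.imwrite('pics/w12.png',im)
im=cams.grab_frame('scene');crop('',im,170,130,140,150,4,'s12.png')"
```

```text
clock: 15.95
eef_pos: [542.2, -166.4, 102.9]
tcp_rot: [-1.571, -0.007, -0.152]
contact_force: [0.0, -0.1, 0.4]
opening: -0.0
t 15.95 pos [ 542.2 -166.4  102.9] rot [-1.5708 -0.0068 -0.1517] F [ 0.  -0.1  0.4] op -0.0
shift cm [-0.7   0.49  4.58]
turn deg [0.   0.02 0.39]
shift if turned first [-0.7   0.49  4.58]
```

View pics/w12.png

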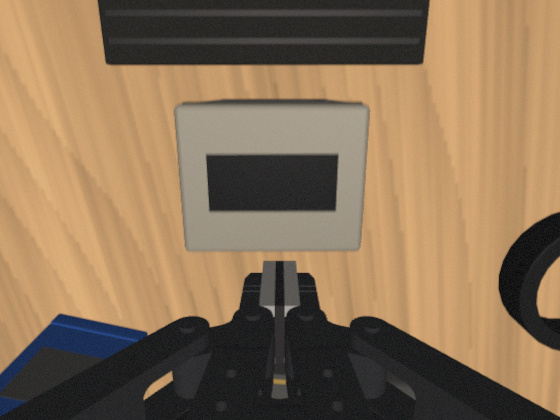

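View pics/s12.png

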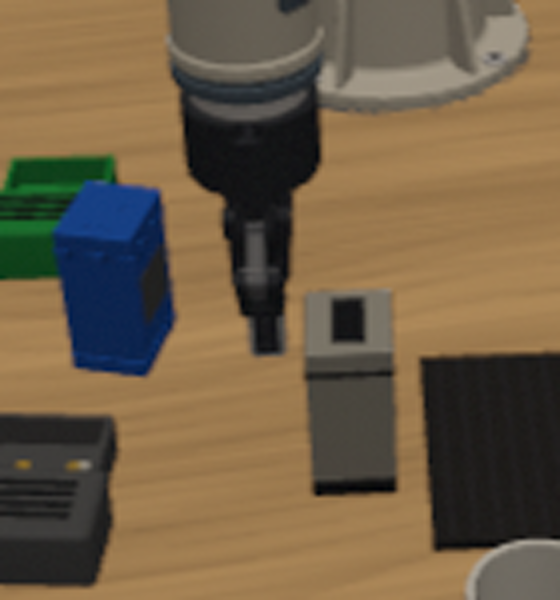

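```bash
python3 -m crank '[[0,0,0.4,-0.2,1,0,-1],[0,0,0,0,1.3,0,-1],[0,0,0,0,0.8,0,-1],[0,0,0,0,0,0.3,-1],[0,0,0,0,0,0.2,-1],[0,0,0,0,0,0.2,-1],[0,0,0,0,0,0.2,-1],[0,0,0,0,0,0.2,-1],[0,0,0,0,0,0.2,-1],[0,0,0,0,0,0.2,-1]]'
python3 -c "
from h import *
go(542.3,-120,98,-0.152)
s=r.sense();im=cams.grab_frame('wrist');cv2.imwrite('pics/w13.png',im)
im=cams.grab_frame('scene');crop('',im,170,130,140,150,4,'s13.png')"
```

```text
clock: 16.88
eef_pos: [543.2, -150.3, 70.4]
tcp_rot: [-1.572, -0.0, -0.152]
contact_force: [-0.4, -2.3, -1.3]
opening: -0.0
t 16.88 pos [ 543.2 -150.3   70.4] rot [-1.5718e+00 -2.0000e-04 -1.5170e-01] F [-0.4 -2.3 -1.3] op -0.0
shift cm [-0.55 -2.76  2.98]
turn deg [0.06 0.02 0.01]
shift if turned first [-0.55 -2.76  2.98]
```

View pics/w13.png

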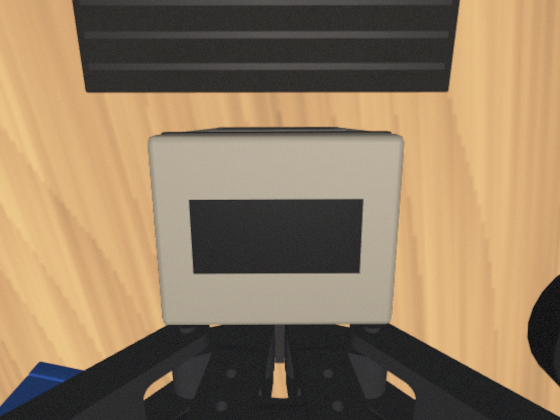

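View pics/s13.png

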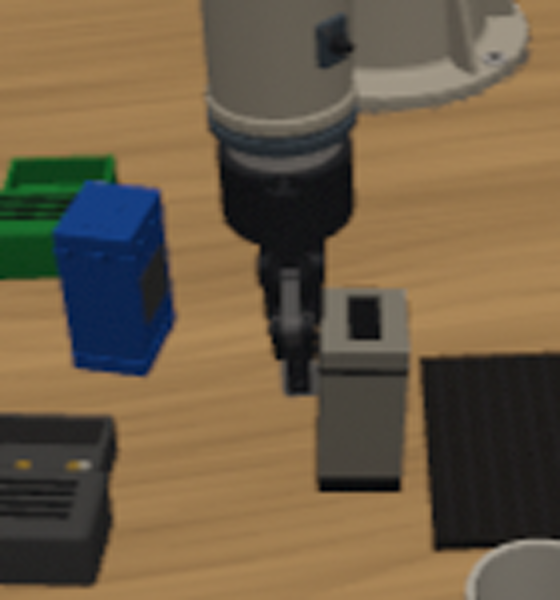

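```bash
python3 -m crank '[[0,0,0,0,0,0.15,-1],[0,0,0,0,0,0.15,-1],[0,0,0,0,0,0.15,-1],[0,0,0,0,0,0.15,-1],[0,0,0,0,0,0.15,-1],[0,0,0,0,0,0.15,-1],[0,0,0,0,0,0.1,-1],[0,0,0,0,0,0,-1],[0,0,0,0,0,0,-1],[0,0,0,0,0,0,-1]]'
python3 -c "
from h import *
go(542.3,-120,98,-0.152)
s=r.sense();im=cams.grab_frame('wrist');cv2.imwrite('pics/w14.png',im)
im=cams.grab_frame('scene');crop('',im,170,130,140,150,4,'s14.png')"
```

```text
clock: 17.82
eef_pos: [544.8, -139.4, 70.4]
tcp_rot: [-1.572, -0.0, -0.151]
contact_force: [-0.4, -2.2, -0.5]
opening: -0.001
t 17.82 pos [ 544.8 -139.4   70.4] rot [-1.572e+00 -1.000e-04 -1.514e-01] F [-0.4 -2.2 -0.5] op -0.001
shift cm [-0.54 -2.76  1.87]
turn deg [0.07 0.04 0.01]
shift if turned first [-0.54 -2.76  1.88]
```

View pics/s14.png

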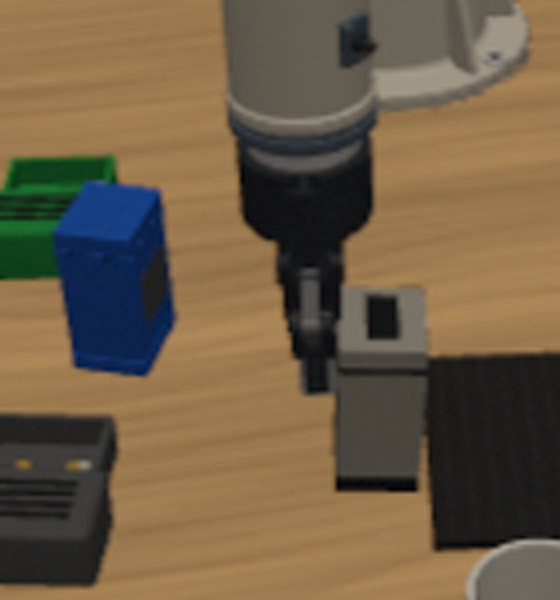

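View pics/w14.png

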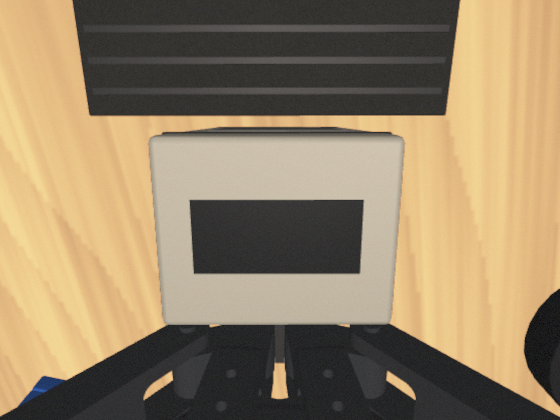

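```bash
python3 -m crank '[[0,0,0,0,0,0.15,-1],[0,0,0,0,0,0.15,-1],[0,0,0,0,0,0.1,-1],[0,0,0,0,0,0,-1],[0,0,0,0,0,0,-1],[0,0,0,0,0,0,-1],[0,0,0,0,0,0,-1],[0,0,0,0,0,0,-1],[0,0,0,0,0,0,-1],[0,0,0,0,0,0,-1]]'
python3 -m crank '[[0,0,0,0,0,0.1,-1],[0,0,0,0,0,0.1,-1],[0,0,0,0,0,0,-1],[0,0,0,0,0,0,-1],[0,0,0,0,0,0,-1],[0,0,0,0,0,0,-1],[0,0,0,0,0,0,-1],[0,0,0,0,0,0,-1],[0,0,0,0,0,0,-1],[0,0,0,0,0,0,-1]]'
python3 -c "
from h import *
im=cams.grab_frame('scene');crop('',im,170,130,140,150,4,'s15.png')"
```

```text
clock: 18.75
eef_pos: [545.4, -135.2, 70.4]
tcp_rot: [-1.572, -0.0, -0.152]
contact_force: [0.1, -3.0, -1.3]
opening: -0.001
clock: 19.58
eef_pos: [545.7, -133.6, 70.5]
tcp_rot: [-1.573, -0.0, -0.151]
contact_force: [-0.1, -2.7, 0.3]
opening: -0.003
```

View pics/s15.png

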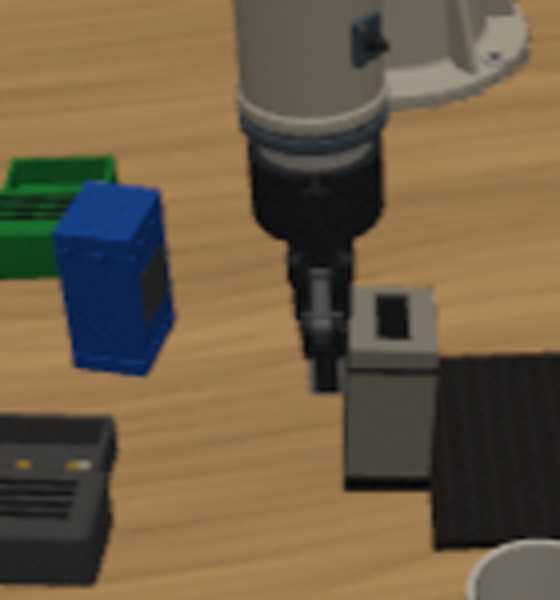

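```bash
python3 -m crank '[[0,0,0,0,0,-0.4,-1],[0,0,0,0,-1,0,-1],[0,0,0,0,-1.2,0,-1],[0,0,0,0,0,0.2,-1],[0,0,0,0,0,0.2,-1],[0,0,0,0,0,0.2,-1],[0,0,0,0,0,0.2,-1],[0,0,0,0,0,0.2,-1],[0,0,0,0,0,0.2,-1],[0,0,0,0,0,0.2,-1]]'
python3 -m crank '[[0,0,0,0,0,0.2,-1],[0,0,0,0,0,0.2,-1],[0,0,0,0,0,0.2,-1],[0,0,0,0,0,0.2,-1],[0,0,0,0,0,0.2,-1],[0,0,0,0,0,0.2,-1],[0,0,0,0,0,0.2,-1],[0,0,0,0,0,0.2,-1],[0,0,0,0,0,0.2,-1],[0,0,0,0,0,0,-1]]'
python3 -c "
from h import *
go()
im=cams.grab_frame('scene');crop('',im,170,130,140,150,4,'s16.png')"
```

```text
clock: 20.47
eef_pos: [548.1, -123.4, 96.7]
tcp_rot: [-1.574, -0.003, -0.152]
contact_force: [0.0, -2.7, 3.0]
opening: -0.006
clock: 21.3
eef_pos: [550.8, -101.2, 95.2]
tcp_rot: [-1.571, -0.001, -0.152]
contact_force: [-0.6, -0.5, 0.4]
opening: 0.001
t 21.3 pos [ 550.8 -101.2   95.2] rot [-1.5709e+00 -7.0000e-04 -1.5180e-01] F [-0.6 -0.5  0.4] op 0.001
shift cm [0. 0. 0.]
```

View pics/s16.png

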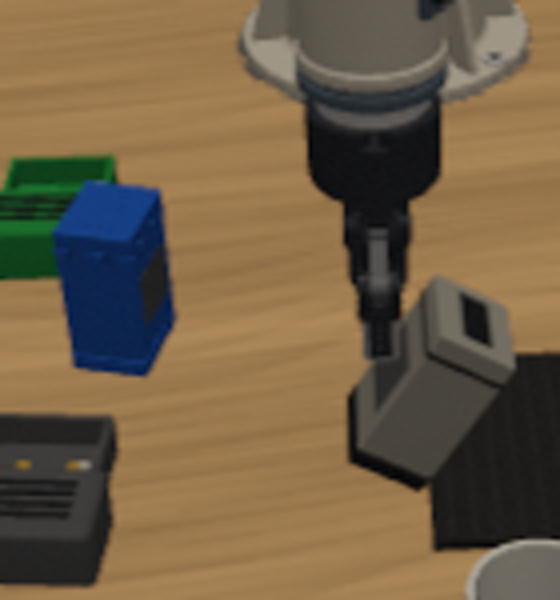

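```bash
python3 -m crank '[[0,0,0,0,0,0.3,-1],[0,0,0,0,0,0.3,-1],[0,0,0,0,0,0.3,-1],[0,0,0,0,0,0.3,-1],[0,0,0,0,0,0.3,-1],[0,0,0,0,0,0,-1],[0,0,0,0,0,0,-1],[0,0,0,0,0,0,-1],[0,0,0,0,0,0,-1],[0,0,0,0,0,0,-1]]'
python3 -c "
from h import *
go()
im=cams.grab_frame('scene');crop('',im,170,130,140,150,4,'s17.png')
s=r.sense();im=cams.grab_frame('wrist');cv2.imwrite('pics/w17.png',im)"
```

```text
clock: 22.18
eef_pos: [553.0, -84.6, 94.9]
tcp_rot: [-1.571, 0.0, -0.152]
contact_force: [-0.2, 0.1, 0.3]
opening: -0.002
t 22.18 pos [553.  -84.6  94.9] rot [-1.5707  0.     -0.1516] F [-0.2  0.1  0.3] op -0.002
shift cm [0. 0. 0.]
```

View pics/s17.png

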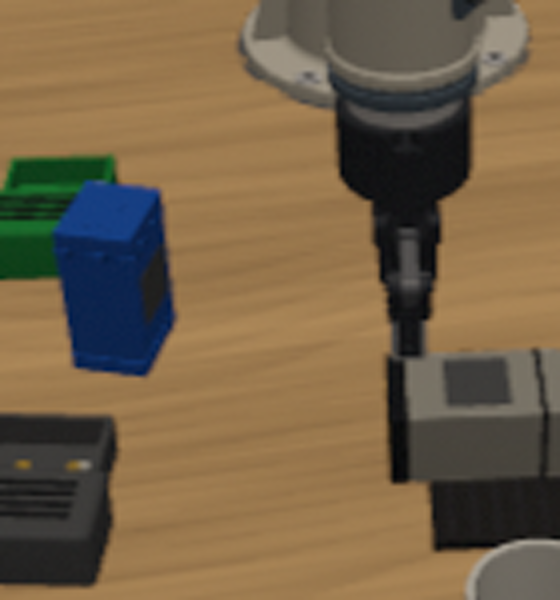

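View pics/w17.png

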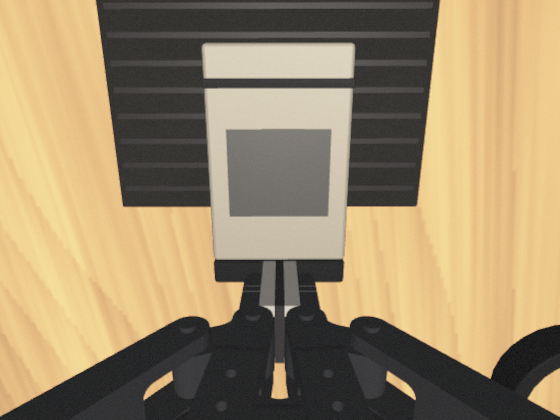

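```bash
python3 -c "
from h import *
s=r.sense()
print(fitrect([wpt(p,60,s) for p in [(202,43),(355,43),(343,262),(214,262)]],[(-32,55),(32,55),(32,-43),(-32,-43)]))
print(fitrect([wpt(p,8,s) for p in [(123,207),(417,207)]],[(-90,-75),(90,-75)]))
"
python3 -m crank '[[0,0,0,0,-1,0,0],[0,0,0,0,-1.5,0,1],[0,0,0,0,-1.5,0.5,1],[0,0,0,0,-0.5,1.5,1],[0,0,0,0,0,1.5,1],[0,0,0,0,0,1.5,1],[0,0,0,0,0,0.5,1],[0,0,0,0,0,0,1],[0,0,0,0,0,0,1],[0,0,0,0,0,0,1]]'
python3 -c "
from h import *
go()
s=r.sense();im=cams.grab_frame('wrist');cv2.imwrite('pics/w18.png',im)
import pickle;pickle.dump(s,open('w18.pkl','wb'))"
```

```text
(array([559.5, -44.1]), np.float64(-0.1529), [[0.7, 0.0], [-0.6, 0.2], [-0.6, -0.0], [0.5, -0.2]])
(array([5.609e+02, 3.000e-01]), np.float64(-0.1523), [[0.2, -0.0], [-0.2, 0.0]])
clock: 23.12
eef_pos: [562.1, -30.2, 147.6]
tcp_rot: [-1.571, -0.002, -0.153]
contact_force: [0.1, -0.1, 0.5]
opening: 1.001
t 23.12 pos [562.1 -30.2 147.6] rot [-1.5708 -0.0025 -0.1533] F [ 0.1 -0.1  0.5] op 1.001
shift cm [0. 0. 0.]
```

View pics/w18.png

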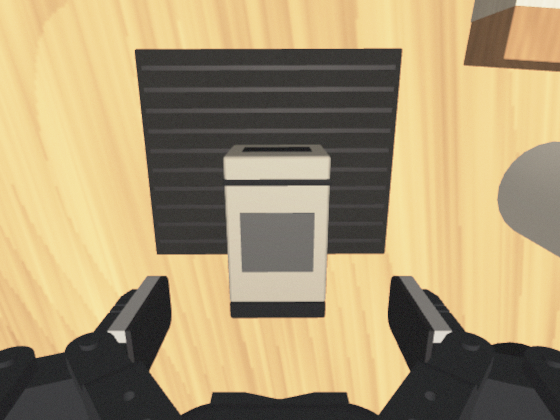

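```bash
python3 -m crank '[[0,0,0,-0.1,0,-0.7,1],[0,0,0,0,0.5,-0.7,1],[0,0,0,0,1.5,0,1],[0,0,0,0,1.5,0,1],[0,0,0,0,1.5,0,1],[0,0,0,0,1.5,0,1],[0,0,0,0,1.5,0,1],[0,0,0,0,1,0,1],[0,0,0,0,0.5,0,1],[0,0,0,0,0,0,1]]'
python3 -c "
from h import *
go(559.5,-44,39,-.153)
s=r.sense();im=cams.grab_frame('wrist');cv2.imwrite('pics/w19.png',im)"
```

```text
clock: 24.0
eef_pos: [556.7, -54.3, 46.2]
tcp_rot: [-1.572, -0.001, -0.159]
contact_force: [-0.8, 0.4, -0.3]
opening: 1.003
t 24.0 pos [556.7 -54.3  46.2] rot [-1.5724e+00 -1.4000e-03 -1.5950e-01] F [-0.8  0.4 -0.3] op 1.003
shift cm [0.11 0.71 1.07]
turn deg [ 0.09 -0.37  0.08]
shift if turned first [0.12 0.72 1.06]
```

View pics/w19.png

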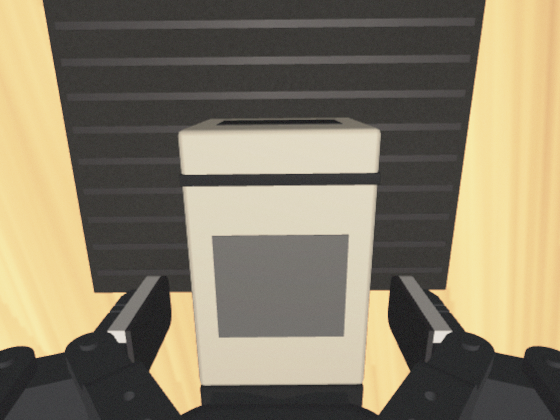

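```bash
python3 -m crank '[[0,-0.4,0,0,0.3,0.5,1],[0,0,0,0,0.3,0.5,1],[0,0,0,0,0,0,1],[0,0,0,0,0,0,1],[0,0,0,0,0,0,0.6],[0,0,0,0,0,0,0.2],[0,0,0,0,0,0,-0.5],[0,0,0,0,0,0,-0.5],[0,0,0,0,0,0,-0.5],[0,0,0,0,0,0,-0.5]]' 60
python3 -c "
from h import *
go(559.5,-44,39,-.153)
s=r.sense();im=cams.grab_frame('wrist');cv2.imwrite('pics/w20.png',im)"
```

```text
clock: 24.88
eef_pos: [560.3, -43.3, 43.2]
tcp_rot: [-1.572, -0.006, -0.151]
contact_force: [0.6, -0.5, 0.2]
opening: 0.734
t 24.88 pos [560.3 -43.3  43.2] rot [-1.5721 -0.0059 -0.1508] F [ 0.6 -0.5  0.2] op 0.734
shift cm [-0.07  0.42 -0.08]
turn deg [0.08 0.13 0.34]
shift if turned first [-0.07  0.42 -0.08]
```

View pics/w20.png

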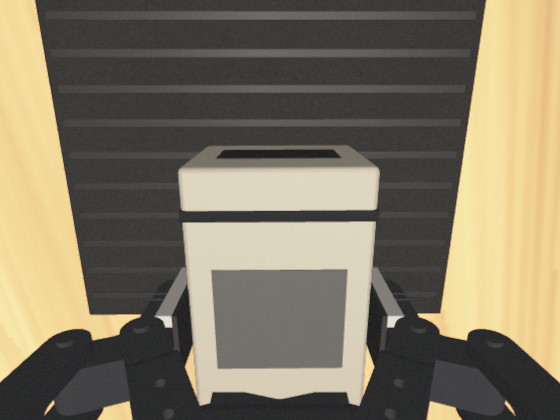

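```bash
python3 -c "
from h import *
s=r.sense()
print(fitrect([wpt(p,60,s) for p in [(180,171),(379,171)]],[(-32,55),(32,55)]))"
python3 -m crank '[[0,0,0.3,0,-0.5,0,-0.5],[0,0,0,0,-1,0,-0.5],[0,0,0,0,-1.5,0,-0.5],[0,0,0,0,-1.5,0,-0.5],[0,0,0,0,-1.5,0,-0.5],[0,0,0,0,-1,0,-0.5],[0,0,0,0,-0.5,0,-0.5],[0,0,0,0,0,0,-0.5],[0,0,0,0,0,0,-0.5],[0,0,0,0,0,0,-0.5]]'
python3 -c "
from h import *
go(457.4,228,130,-.0156)
s=r.sense();im=cams.grab_frame('wrist');cv2.imwrite('pics/w21.png',im)"
```

```text
(array([560.8, -45. ]), np.float64(-0.1527), [[1.0, -0.1], [-1.0, 0.1]])
clock: 25.77
eef_pos: [555.1, -43.0, 120.3]
tcp_rot: [-1.573, 0.011, -0.151]
contact_force: [-0.1, 0.1, -8.8]
opening: 0.734
t 25.77 pos [555.1 -43.  120.3] rot [-1.5729  0.0111 -0.1512] F [-0.1  0.1 -8.8] op 0.734
shift cm [-13.75  -0.87  25.32]
turn deg [ 0.08 -7.77 -0.64]
shift if turned first [-10.19  -0.97  26.95]
```

View pics/w21.png

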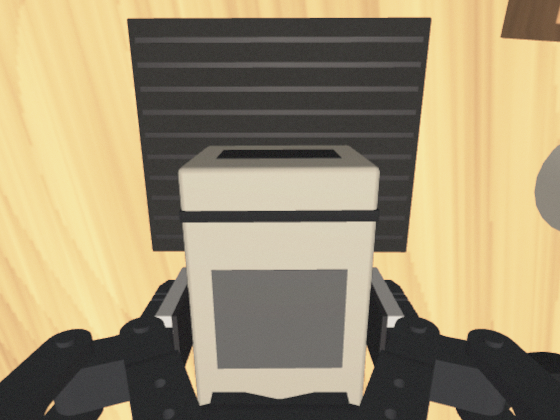

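```bash
python3 -m crank '[[0,-4,-0.3,0,-0.3,0,-0.5],[0,-3.7,-0.3,0,-0.3,0,-0.5],[0,0,0,-2,0,2,-0.5],[0,0,0,-2.5,0,3,-0.5],[0,0,0,-2.5,0,3,-0.5],[0,0,0,-2,0,3,-0.5],[0,0,0,-1,0,2,-0.5],[0,0,0,0,0,1,-0.5],[0,0,0,0,0,0,-0.5],[0,0,0,0,0,0,-0.5]]'
python3 -c "
from h import *
go(457.4,228,130,-.0156)
s=r.sense();im=cams.grab_frame('wrist');cv2.imwrite('pics/w22.png',im)
import pickle;pickle.dump(s,open('w22.pkl','wb'))"
```

```text
clock: 26.65
eef_pos: [449.5, 101.1, 119.6]
tcp_rot: [-1.574, 0.01, -0.012]
contact_force: [-1.2, -0.3, -8.9]
opening: 0.741
t 26.65 pos [449.5 101.1 119.6] rot [-1.5744  0.0097 -0.0124] F [-1.2 -0.3 -8.9] op 0.741
shift cm [ 0.62 -1.09 12.69]
turn deg [ 0.21  0.19 -0.56]
shift if turned first [ 0.59 -1.04 12.7 ]
```

View pics/w22.png

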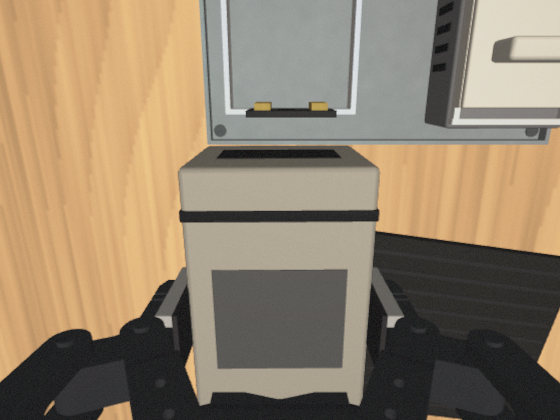

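```bash
python3 -c "
from h import *
im=cv2.imread('pics/w22.png');crop('',im,195,0,190,150,4,'w22c.png')"
```

```text
(no output)
```

View pics/w22c.png

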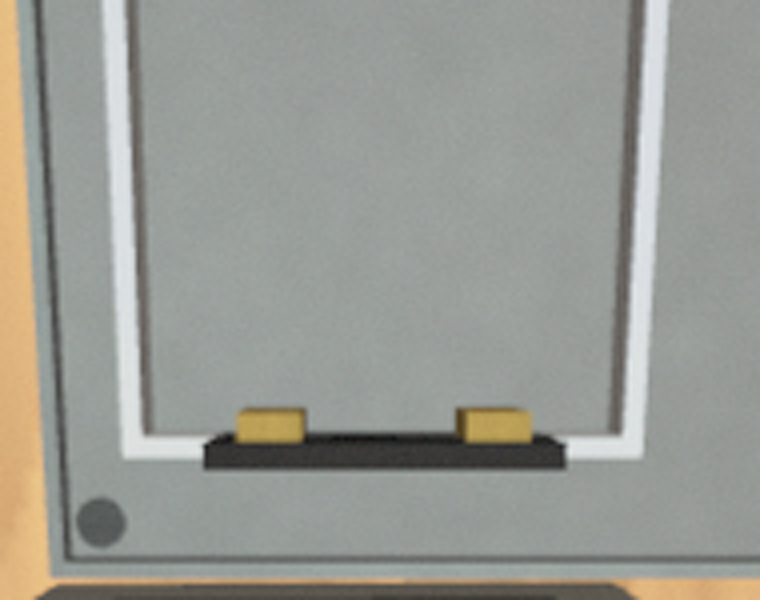

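```bash
python3 -c "
from h import *
import pickle;s=pickle.load(open('w22.pkl','rb'))
f=lambda L,z:[wpt(((x+.5)/4-.5+195,(y+.5)/4-.5),z,s) for x,y in L]
print(fitrect(f([(123,458),(642,458),(143,437),(622,437)],19),[(-39,-66),(39,-66),(-36,-63),(36,-63)]))
a=f([(127,2),(645,2),(143,437),(622,437)],19);print(np.round(a,1))
L=(a[0]+a[1])/2-(a[2]+a[3])/2;print('axis yaw',np.arctan2(-L[0],L[1]))
print(fitrect(f([(52,576)],12),[(-52.5,-85)]))
print('blade far edge top',np.round(f([(238,410),(530,410)],35),1))
print(fitrect([wpt(p,119.6-43.2+60,s) for p in [(180,171),(379,171)]],[(-32,55),(32,55)]))
"
```

```text
(array([457.6, 231. ]), np.float64(-0.0127), [[-0.0, -0.0], [0.0, -0.0], [0.1, 0.0], [-0.1, 0.0]])
[[421.7 226.7  19. ]
 [493.3 225.6  19. ]
 [420.9 168.5  19. ]
 [492.6 167.6  19. ]]
axis yaw -0.012652792983313316
(array([456.8, 232.1]), np.float64(0.0), [[0.0, 0.0]])
blade far edge top [[436.5 172.6  35. ]
 [477.  172.1  35. ]]
(array([450.6,  99.5]), np.float64(-0.011), [[1.0, -0.0], [-1.0, 0.0]])
```

```bash
python3 -m crank '[[0,0,-0.9,0.5,0,1,-0.5],[0,0,0,0,0,2,-0.5],[0,0,0,0,0,3,-0.5],[0,0,0,0,0,3,-0.5],[0,0,0,0,0,2,-0.5],[0,0,0,0,0,1.2,-0.5],[0,0,0,0,0,0.5,-0.5],[0,0,0,0,0,0,-0.5],[0,0,0,0,0,0,-0.5],[0,0,0,0,0,0,-0.5]]'
python3 -c "
from h import *
s=r.sense()
im=cams.grab_frame('wrist');cv2.imwrite('pics/w23.png',im)
go(457.6-1,231+2+1.5,119,-.0127)
import pickle;pickle.dump(s,open('w23.pkl','wb'))"
```

```text
clock: 27.53
eef_pos: [465.1, 228.3, 117.8]
tcp_rot: [-1.575, -0.014, -0.024]
contact_force: [-0.6, -1.1, -8.1]
opening: 0.737
t 27.58 pos [465.  228.1 117.8] rot [-1.5748 -0.0134 -0.0244] F [ 0.4  0.4 -8.4] op 0.736
shift cm [-0.85 -0.13  0.62]
turn deg [ 0.24 -0.67  0.77]
shift if turned first [-0.85 -0.12  0.63]
```

View pics/w23.png

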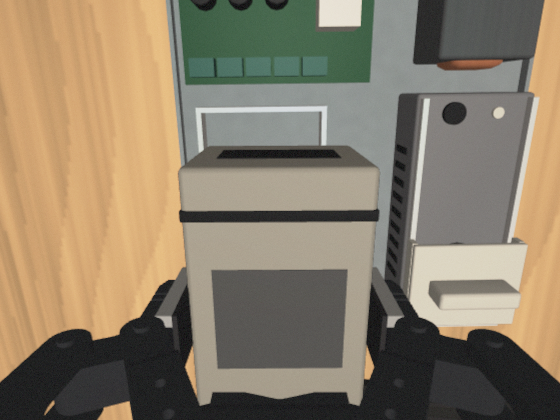

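```bash
python3 -c "
from h import *
import pickle;s=pickle.load(open('w23.pkl','rb'))
print(fitrect([wpt(p,19,s) for p in [(196.5,107),(327.5,107)]],[(-39,66),(39,66)]))
print(fitrect([wpt(p,19,s) for p in [(201.5,112),(321.5,112)]],[(-36,63),(36,63)]))
print(fitrect([wpt(p,s['eef_pos'][2]-43.2+60,s) for p in [(180,171),(379,171)]],[(-32,55),(32,55)]))
"
```

```text
(array([457.1, 230.7]), np.float64(-0.0255), [[0.1, -0.0], [-0.1, 0.0]])
(array([456.7, 230.8]), np.float64(-0.0257), [[0.3, -0.0], [-0.3, 0.0]])
(array([465.7, 226.7]), np.float64(-0.0277), [[1.0, -0.0], [-1.0, 0.0]])
```

```bash
python3 -m crank '[[0.2,-0.4,0.5,-0.4,0,0.3,-0.5],[0,0,0,-0.4,0,0.3,-0.5],[0,0,0,0,0.5,0,-0.5],[0,0,0,0,1,0,-0.5],[0,0,0,0,1,0,-0.5],[0,0,0,0,1,0,-0.5],[0,0,0,0,0.5,0,-0.5],[0,0,0,0,0,0,-0.5],[0,0,0,0,0,0,-0.5],[0,0,0,0,0,0,-0.5]]'
python3 -c "
from h import *
s=r.sense()
im=cams.grab_frame('wrist');cv2.imwrite('pics/w24.png',im)
go(457.2-.5,230.8+2+1.5,60,-.017)
import pickle;pickle.dump(s,open('w24.pkl','wb'))"
```

```text
clock: 28.42
eef_pos: [455.4, 231.5, 72.0]
tcp_rot: [-1.573, -0.001, -0.02]
contact_force: [1.1, 0.1, -8.3]
opening: 0.731
t 28.47 pos [455.5 231.5  72.1] rot [-1.5729e+00 -1.2000e-03 -1.9800e-02] F [-0.4 -0.4 -8.8] op 0.74
shift cm [0.11 1.21 0.28]
turn deg [ 0.12 -0.16  0.07]
shift if turned first [0.12 1.21 0.28]
```

View pics/w24.png

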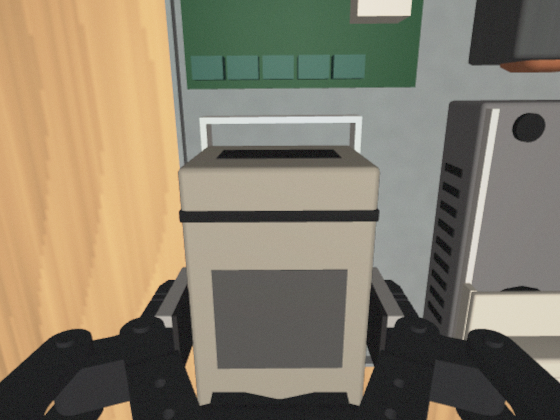

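```bash
python3 -c "
from h import *
import pickle;s=pickle.load(open('w24.pkl','rb'))
print(fitrect([wpt(p,19,s) for p in [(201.5,117.5),(361.5,117.5)]],[(-39,66),(39,66)]))
print(fitrect([wpt(p,s['eef_pos'][2]-43.2+60,s) for p in [(180,171),(379,171)]],[(-32,55),(32,55)]))
"
```

```text
(array([457.3, 230.6]), np.float64(-0.0206), [[0.6, -0.0], [-0.6, 0.0]])
(array([456.3, 229.8]), np.float64(-0.0206), [[1.0, -0.0], [-1.0, 0.0]])
```

```bash
python3 -m crank '[[0.1,-0.1,-0.1,0.1,0,0.2,-0.5],[0,0,0,0,0.3,0.1,-0.5],[0,0,0,0,0.5,0,-0.5],[0,0,0,0,0.5,0,-0.5],[0,0,0,0,0.4,0,-0.5],[0,0,0,0,0.2,0,-0.5],[0,0,0,0,0,0,-0.5],[0,0,0,0,0,0,-0.5],[0,0,0,0,0,0,-0.5],[0,0,0,0,0,0,-0.5]]'
python3 -c "
from h import *
s=r.sense()
im=cams.grab_frame('wrist');cv2.imwrite('pics/w25.png',im)
im=cams.grab_frame('scene');crop('',im,330,150,140,100,5,'s25.png')
go(457.2-.5,230.8+2+1.5,40,-.018)"
```

```text
clock: 29.3
eef_pos: [457.9, 235.5, 52.2]
tcp_rot: [-1.57, -0.005, -0.018]
contact_force: [0.8, -0.3, -8.8]
opening: 0.737
t 29.4 pos [457.9 235.5  52.3] rot [-1.5697 -0.0055 -0.0178] F [-0.9  1.4 -8.1] op 0.739
shift cm [-0.12  1.22 -0.12]
turn deg [-0.06  0.01  0.32]
shift if turned first [-0.12  1.23 -0.12]
```

View pics/w25.png

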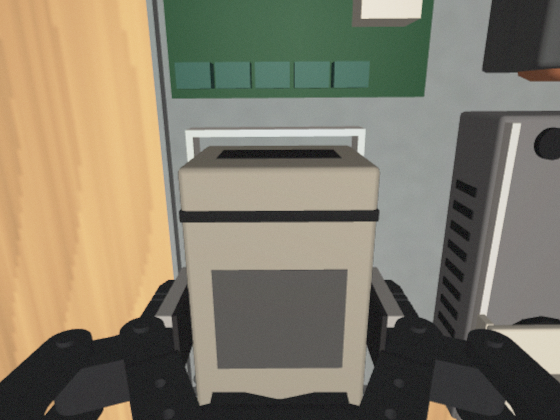

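View pics/s25.png

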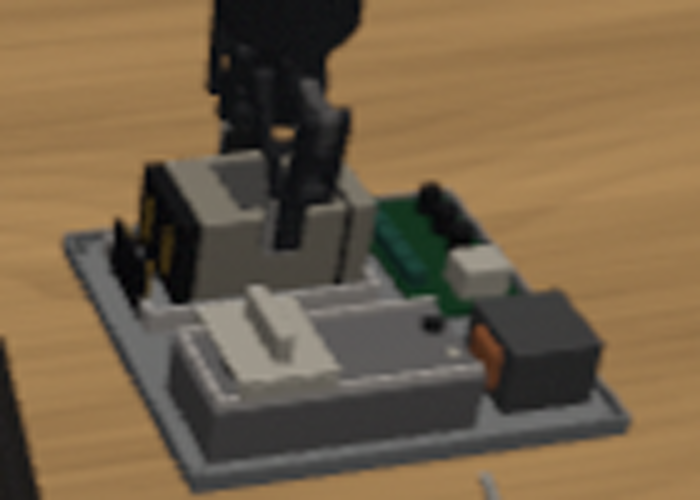

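```bash
python3 -m crank '[[0,0,0,-0.1,0,-0.1,-0.5],[0,0,0,0,0.3,0,-0.5],[0,0,0,0,0.3,0,-0.5],[0,0,0,0,0.2,0,-0.5],[0,0,0,0,0.1,0,-0.5],[0,0,0,0,0,0,-0.5],[0,0,0,0,0,0,-0.5],[0,0,0,0,0,0,-0.5],[0,0,0,0,0,0,-0.5],[0,0,0,0,0,0,-0.5]]'
python3 -m crank '[[0,0,0,0,0.1,0,-0.5],[0,0,0,0,0.1,0,-0.5],[0,0,0,0,0,0,-0.5],[0,0,0,0,0,0,-0.5],[0,0,0,0,0,0,-0.5],[0,0,0,0,0,0,-0.5],[0,0,0,0,0,0,-0.5],[0,0,0,0,0,0,-0.5],[0,0,0,0,0,0,-0.5],[0,0,0,0,0,0,-0.5]]'
python3 -c "
from h import *
s=r.sense()
im=cams.grab_frame('wrist');cv2.imwrite('pics/w26.png',im)
im=cams.grab_frame('scene');crop('',im,330,150,140,100,5,'s26.png')
go(457.2-.5,230.8+2+1.5,40,-.018)"
```

```text
clock: 30.23
eef_pos: [457.1, 234.5, 42.5]
tcp_rot: [-1.569, -0.006, -0.018]
contact_force: [-0.5, -0.5, -8.0]
opening: 0.733
clock: 31.07
eef_pos: [457.4, 234.7, 40.6]
tcp_rot: [-1.569, -0.007, -0.018]
contact_force: [-0.5, -0.4, -7.7]
opening: 0.74
t 31.17 pos [457.3 234.6  40.6] rot [-1.5691 -0.0066 -0.0177] F [ 1.3 -0.3 -7.7] op 0.74
shift cm [-0.06  0.06 -0.03]
turn deg [-0.1   0.01  0.38]
shift if turned first [-0.06  0.06 -0.03]
```

View pics/w26.png

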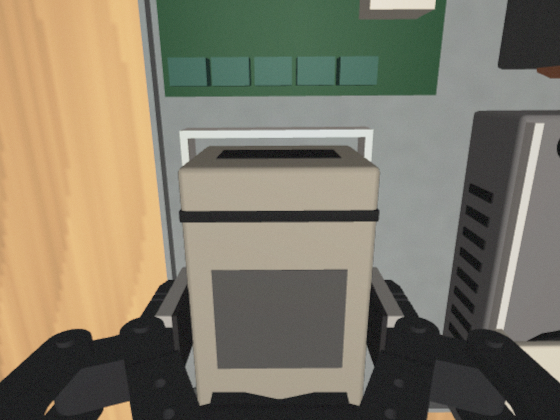

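View pics/s26.png

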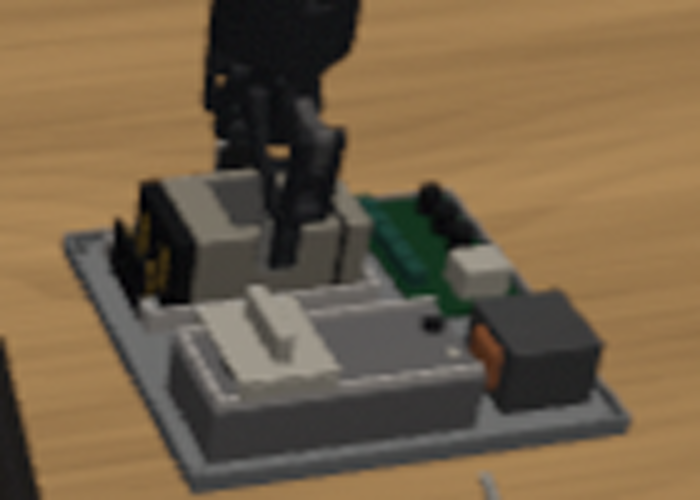

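```bash
python3 -m crank '[[0,0,0,-0.05,0.1,0,-0.5],[0,0,0,0,0.1,0,-0.5],[0,0,0,0,0,0,-0.5],[0,0,0,0,0,0,-0.5],[0,0,0,0,0,0,-0.5],[0,0,0,0,0,0,-0.5],[0,0,0,0,0,0,-0.5],[0,0,0,0,0,0,-0.5],[0,0,0,0,0,0,-0.5],[0,0,0,0,0,0,-0.5]]'
python3 -m crank '[[0,0,0,0,0.1,0,-0.5],[0,0,0,0,0,0,-0.5],[0,0,0,0,0,0,-0.5],[0,0,0,0,0,0,-0.5],[0,0,0,0,0,0,-0.5],[0,0,0,0,0,0,-0.5],[0,0,0,0,0,0,-0.5],[0,0,0,0,0,0,-0.5],[0,0,0,0,0,0,-0.5],[0,0,0,0,0,0,-0.5]]'
python3 -m crank '[[0,0,0,0,0.1,0,-0.5],[0,0,0,0,0,0,-0.5],[0,0,0,0,0,0,-0.5],[0,0,0,0,0,0,-0.5],[0,0,0,0,0,0,-0.5],[0,0,0,0,0,0,-0.5],[0,0,0,0,0,0,-0.5],[0,0,0,0,0,0,-0.5],[0,0,0,0,0,0,-0.5],[0,0,0,0,0,0,-0.5]]'
```

```text
clock: 32.0
eef_pos: [457.4, 234.9, 40.3]
tcp_rot: [-1.569, -0.007, -0.018]
contact_force: [-0.7, -0.2, -6.7]
opening: 0.736
clock: 32.83
eef_pos: [457.6, 235.0, 40.3]
tcp_rot: [-1.569, -0.007, -0.018]
contact_force: [-0.3, 0.3, -5.5]
opening: 0.73
clock: 33.67
eef_pos: [457.8, 235.1, 40.3]
tcp_rot: [-1.569, -0.007, -0.018]
contact_force: [-0.7, 0.8, -4.0]
opening: 0.737
```

```bash
python3 -m crank '[[0,0,0,0,0,-0.15,-0.5],[0,0,0,0,0,-0.15,-0.5],[0,0,0,0,0,-0.15,-0.5],[0,0,0,0,0,-0.15,-0.5],[0,0,0,0,0,0,-0.5],[0,0,0,0,0,0,-0.5],[0,0,0,0,0,0,-0.5],[0,0,0,0,0,0,-0.5],[0,0,0,0,0,0,-0.5],[0,0,0,0,0,0,-0.5]]'
python3 -m crank '[[0,0,0,0,0,-0.15,-0.5],[0,0,0,0,0,-0.15,-0.5],[0,0,0,0,0,-0.2,-0.5],[0,0,0,0,0,-0.2,-0.5],[0,0,0,0,0,0,-0.5],[0,0,0,0,0,0,-0.5],[0,0,0,0,0,0,-0.5],[0,0,0,0,0,0,-0.5],[0,0,0,0,0,0,-0.5],[0,0,0,0,0,0,-0.5]]'
python3 -c "
from h import *
s=r.sense()
im=cams.grab_frame('wrist');cv2.imwrite('pics/w27.png',im)
im=cams.grab_frame('scene');crop('',im,330,150,140,100,5,'s27.png')
go(457.2-.5,230.8-4+1.5,40,-.018)"
```

```text
clock: 34.5
eef_pos: [458.4, 228.9, 40.4]
tcp_rot: [-1.568, -0.009, -0.018]
contact_force: [-0.6, 0.6, -4.3]
opening: 0.735
clock: 35.33
eef_pos: [458.5, 227.4, 40.9]
tcp_rot: [-1.558, -0.011, -0.022]
contact_force: [0.2, 1.9, -6.0]
opening: 0.735
t 35.43 pos [458.5 227.4  40.9] rot [-1.5584 -0.0105 -0.0221] F [-0.7  3.3 -6.1] op 0.735
shift cm [-0.18  0.09  0.09]
turn deg [-0.71 -0.23  0.6 ]
shift if turned first [-0.18  0.09  0.09]
```

View pics/w27.png

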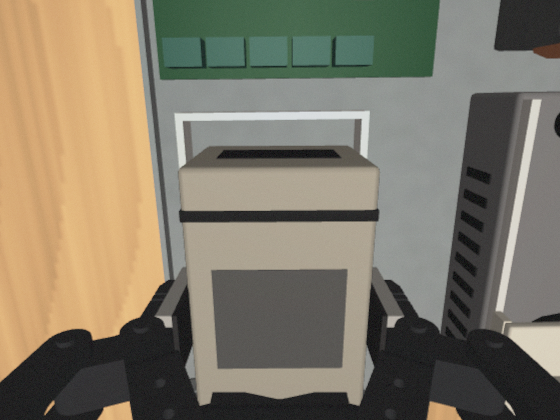

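View pics/s27.png

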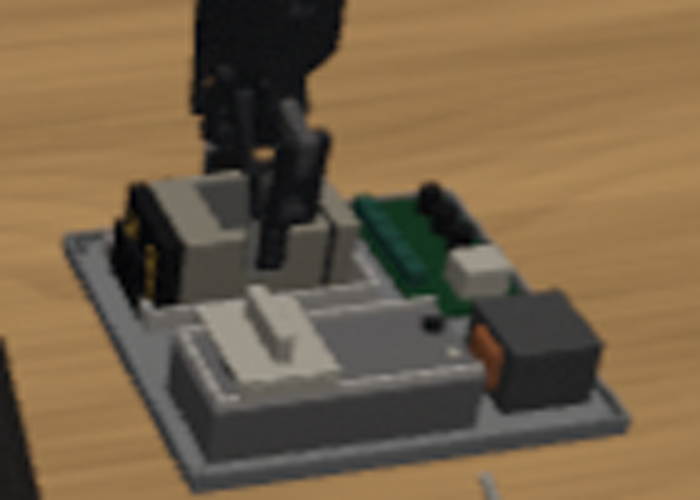

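```bash
python3 -m crank '[[-0.4,0,0,-0.05,0,0,-0.5],[-0.4,0,0,0,0.05,-0.05,-0.5],[0,0,0,0,0,0,-0.5],[0,0,0,0,0,0,-0.3],[0,0,0,0,0,0,0.4],[0,0,0,0,0,0,0.8],[0,0,0,0,0,0,1],[0,0,0,0,0,0,1],[0,0,0,0,0,0,1],[0,0,0,0,0,0,1]]'
python3 -c "
from h import *
s=r.sense()
im=cams.grab_frame('wrist');cv2.imwrite('pics/w28.png',im)
go()"
```

```text
clock: 36.27
eef_pos: [460.1, 227.5, 41.9]
tcp_rot: [-1.573, -0.015, -0.023]
contact_force: [-0.4, -1.1, 0.5]
opening: 1.002
t 36.32 pos [460.2 227.5  42. ] rot [-1.5724 -0.015  -0.0226] F [-0.3 -1.1 -0.4] op 0.997
shift cm [0. 0. 0.]
```

View pics/w28.png

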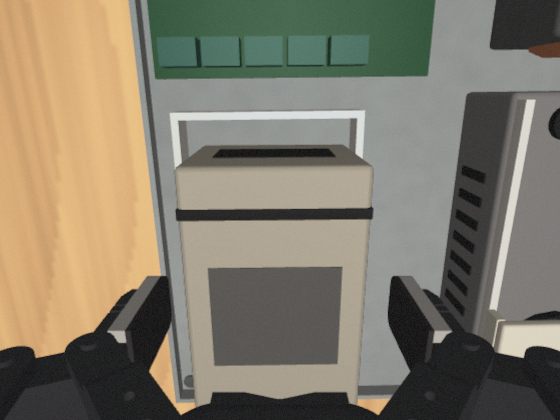

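```bash
python3 -m crank '[[0,0,0.4,-0.2,0,0,1],[0,0,0.4,0,-0.5,0,1],[0,0,0,0,-1.5,0,1],[0,0,0,0,-2,0,1],[0,0,0,0,-2.5,0,1],[0,0,0,0,-2.5,-1,1],[0,0,0,0,-1,-1,1],[0,0,0,0,0,-1,1],[0,0,0,0,0,0,1],[0,0,0,0,0,0,1]]'
python3 -c "
from h import *
s=r.sense()
im=cams.grab_frame('wrist');cv2.imwrite('pics/w29.png',im)
im=cams.grab_frame('scene');crop('',im,330,150,140,100,5,'s29.png')
import pickle;pickle.dump(s,open('w29.pkl','wb'))
go()"
```

```text
clock: 37.15
eef_pos: [456.4, 195.4, 146.7]
tcp_rot: [-1.573, 0.004, -0.022]
contact_force: [0.5, 0.5, 0.1]
opening: 1.0
t 37.25 pos [456.  195.6 146.1] rot [-1.5737  0.0057 -0.0218] F [ 0.7 -0.3 -0.6] op 0.999
shift cm [0. 0. 0.]
```

View pics/w29.png

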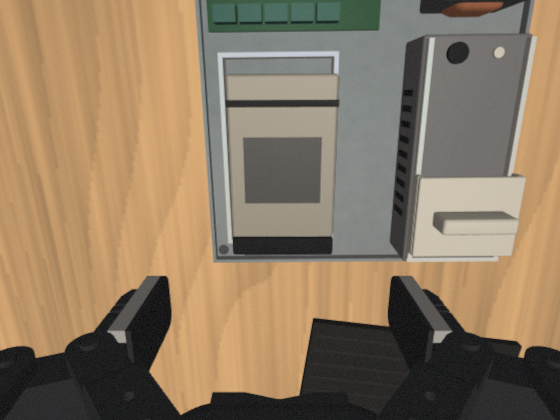

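View pics/s29.png

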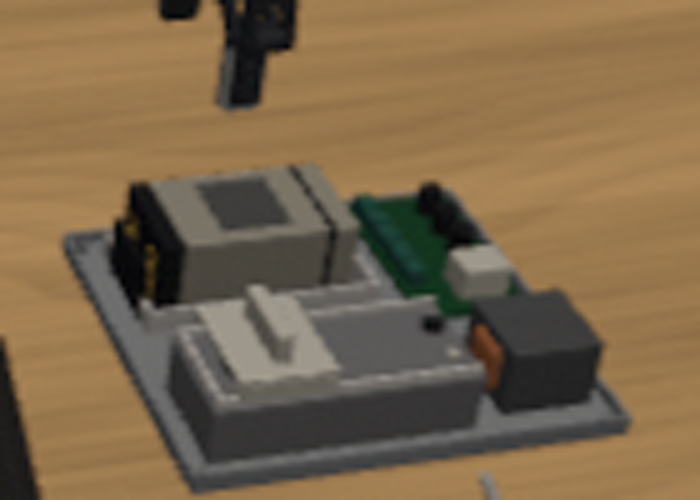

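```bash
python3 -c "
from h import *
import pickle;s=pickle.load(open('w29.pkl','rb'))
im=cv2.imread('pics/w29.png');crop('',im,200,40,150,60,5,'a.png');crop('',im,200,215,150,60,5,'b.png')
a=cv2.vconcat([cv2.imread('pics/a.png'),cv2.imread('pics/b.png')]);cv2.imwrite('pics/w29c.png',a)"
```

```text
(no output)
```

View pics/w29c.png

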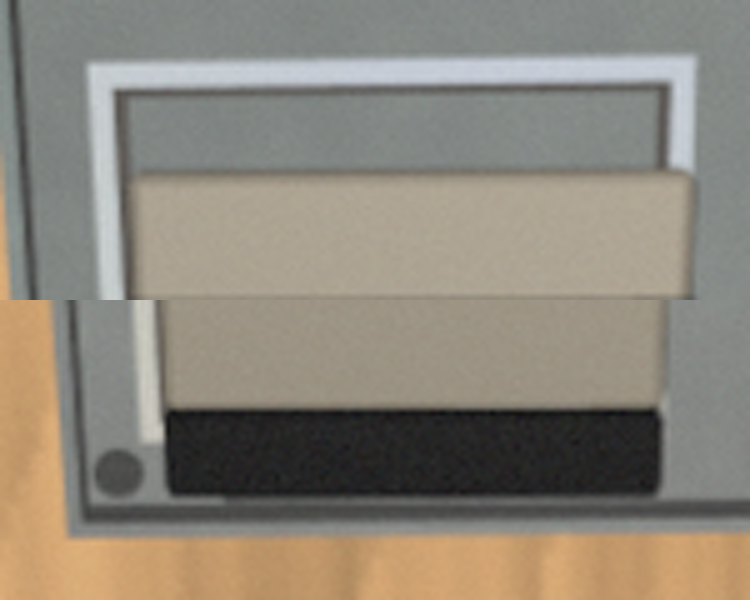

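```bash
python3 -c "
from h import *
import pickle;s=pickle.load(open('w29.pkl','rb'))
A=lambda x,y,z:wpt(((x+.5)/5-.5+200,(y+.5)/5-.5+40),z,s)
B=lambda x,y,z:wpt(((x+.5)/5-.5+200,(y-300+.5)/5-.5+215),z,s)
print('pack',fitrect([A(133,174,57),A(694,174,57),B(661,494,57),B(166,494,57)],[(-32,55),(32,55),(32,-55),(-32,-55)]))
print('bay',fitrect([A(88,63,19),A(697,56,19)],[(-39,66),(39,66)]))
print('bay',fitrect([A(115,91,19),A(670,83,19),A(88,63,19),A(697,56,19)],[(-36,63),(36,63),(-39,66),(39,66)]))
print('tray',fitrect([B(71,535,12),A(18,300,12)],[(-52.5,-85),(-52.5,40)]))
# rib
print('rib',[wpt(p,74,s).round(1).tolist() for p in [(436,213),(516,213),(443,224),(514,222)]])
print('plate',[wpt(p,57,s).round(1).tolist() for p in [(419,177),(523,177),(514,256),(411,256)]])
print(s['eef_pos'])
"
```

```text
pack (array([459.4, 227.3]), np.float64(-0.021), [[0.7, -0.7], [-0.8, -0.8], [-0.1, 0.8], [0.2, 0.8]])
bay (array([457.3, 231. ]), np.float64(-0.0129), [[-0.1, 0.0], [0.1, -0.0]])
bay (array([457.4, 230.8]), np.float64(-0.0117), [[0.2, -0.2], [-0.3, -0.1], [-0.0, 0.2], [0.1, 0.1]])
tray (array([458.2, 229.4]), np.float64(-0.0155), [[0.0, 1.8], [-0.0, -1.8]])
rib [[546.8, 204.0, 74.0], [592.5, 203.0, 74.0], [551.6, 197.2, 74.0], [592.2, 197.6, 74.0]]
plate [[541.6, 221.4, 57.0], [604.0, 220.0, 57.0], [607.0, 168.2, 57.0], [541.0, 169.5, 57.0]]
[456.40753109 195.38593032 146.70230305]
```

```bash
python3 -m crank '[[0.1,-0.5,-0.3,1.5,0,-0.6,0],[0,0,0,3,0,-1,-1],[0,0,0,3,0,-1,-1],[0,0,0,2.5,0,-0.5,-1],[0,0,0,1.4,0,0,-1],[0,0,0,0,1,0,-1],[0,0,0,0,1.5,0,-1],[0,0,0,0,1.5,0,-1],[0,0,0,0,1,0,-1],[0,0,0,0,0,0,-1]]'
python3 -c "
from h import *
s=r.sense()
im=cams.grab_frame('wrist');cv2.imwrite('pics/w30.png',im)
go(573.8,162,74,-.013)"
```

```text
clock: 38.08
eef_pos: [565.0, 162.3, 79.3]
tcp_rot: [-1.576, 0.019, -0.01]
contact_force: [-0.1, -0.3, -0.1]
opening: -0.003
t 38.13 pos [565.  162.4  79.9] rot [-1.5764  0.0189 -0.0103] F [0.6 0.5 0.4] op 0.006
shift cm [ 0.89  0.58 -0.02]
turn deg [ 0.32  0.16 -1.08]
shift if turned first [ 0.88  0.59 -0.03]
```

View pics/w30.png

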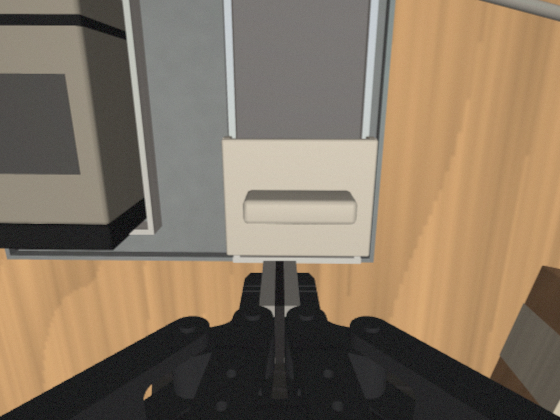

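```bash
python3 -m crank '[[0.3,0,-1,0.8,0.3,0,-1],[0,0,0,0.1,0.2,0,-1],[0,0,0,0,0,0.6,-1],[0,0,0,0,0,0.6,-1],[0,0,0,0,0,0.6,-1],[0,0,0,0,0,0.6,-1],[0,0,0,0,0,0.6,-1],[0,0,0,0,0,0.6,-1],[0,0,0,0,0,0.6,-1],[0,0,0,0,0,0,-1]]'
python3 -c "
from h import *
s=r.sense()
im=cams.grab_frame('wrist');cv2.imwrite('pics/w31.png',im)
go(573.8,240,74,-.013)"
```

```text
clock: 38.97
eef_pos: [574.8, 209.3, 76.4]
tcp_rot: [-1.571, -0.002, -0.009]
contact_force: [-0.3, -1.2, -0.2]
opening: 0.003
t 39.02 pos [574.9 209.   76.4] rot [-1.5711 -0.0022 -0.0087] F [-0.5 -0.1 -0.1] op 0.003
shift cm [-0.14  0.24  3.1 ]
turn deg [0.02 0.25 0.13]
shift if turned first [-0.15  0.24  3.1 ]
```

View pics/w31.png

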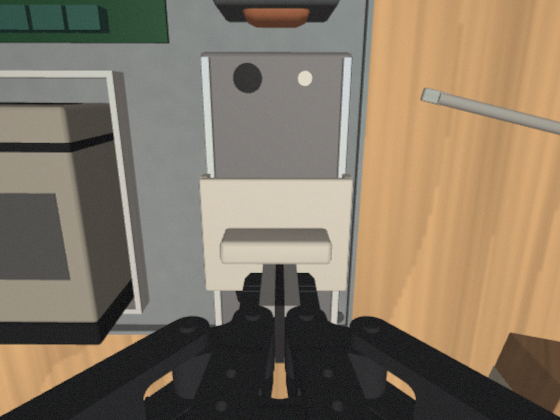

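```bash
python3 -m crank '[[0,0,0,0,0.2,0,-1],[0,0,0,0,0,0.5,-1],[0,0,0,0,0,0.5,-1],[0,0,0,0,0,0.5,-1],[0,0,0,0,0,0.5,-1],[0,0,0,0,0,0.5,-1],[0,0,0,0,0,0.3,-1],[0,0,0,0,0,0.3,-1],[0,0,0,0,0,0.3,-1],[0,0,0,0,0,0.3,-1]]'
python3 -c "
from h import *
s=r.sense()
im=cams.grab_frame('wrist');cv2.imwrite('pics/w32.png',im)
go(573.8,240,74,-.013)"
```

```text
clock: 39.85
eef_pos: [575.5, 238.7, 74.7]
tcp_rot: [-1.589, -0.0, -0.003]
contact_force: [2.5, -19.3, 5.5]
opening: 0.002
t 39.9 pos [575.5 238.8  74.7] rot [-1.589e+00 -2.000e-04 -3.400e-03] F [  1.7 -20.5   6.5] op -0.001
shift cm [-0.17  0.07  0.12]
turn deg [1.04 0.55 0.01]
shift if turned first [-0.17  0.07  0.12]
```

View pics/w32.png

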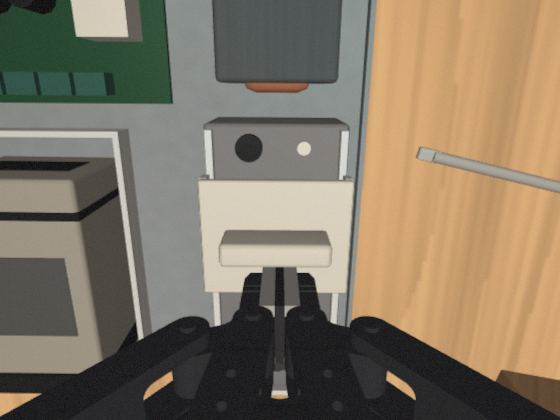

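```bash
python3 -m crank '[[0,0,0,0,-0.2,-0.5,-1],[1,0.5,0,-0.1,-0.5,-0.8,-1],[0,0,0,0,0,-1,-1],[0,0,0,0,0,-1,-1],[0,0,0,0,0,-0.8,-1],[0,0,0,0,0,-0.2,-1],[0,0,0,0,0,0,-1],[0,0,0,0,0,0,-1],[0,0,0,0,0,0,-1],[0,0,0,0,0,0,-1]]'
python3 -c "
from h import *
s=r.sense()
im=cams.grab_frame('wrist');cv2.imwrite('pics/w33.png',im)
im=cams.grab_frame('scene');crop('',im,330,150,140,100,5,'s33.png')
go(573.8,194.4,55,-.013)"
```

```text
clock: 40.73
eef_pos: [574.5, 192.9, 83.0]
tcp_rot: [-1.567, -0.002, -0.015]
contact_force: [0.1, -0.0, -0.4]
opening: 0.003
t 40.83 pos [574.4 193.   82.9] rot [-1.5675 -0.0018 -0.0146] F [-0.4 -0.8 -0.8] op -0.003
shift cm [-0.07  2.79  0.13]
turn deg [-0.19 -0.09  0.1 ]
shift if turned first [-0.06  2.79  0.14]
```

View pics/w33.png

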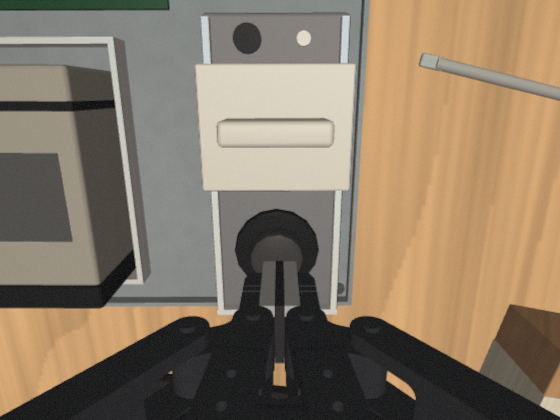

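View pics/s33.png

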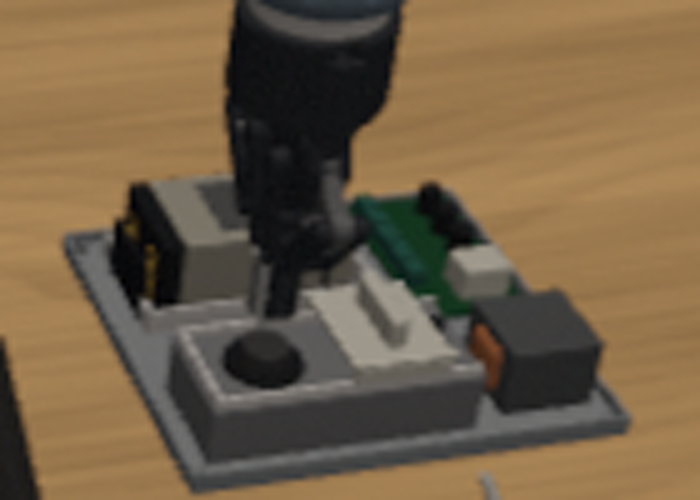

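```bash
python3 -m crank '[[0,0,0,0,0.7,0.1,-1],[0,0,0,0,0.7,0,-1],[0,0,0,0,0.5,0,-1],[0,0,0,0,0.3,0,-1],[0,0,0,0,0.3,0,-1],[0,0,0,0,0.3,0,-1],[0,0,0,0,0.3,0,-1],[0,0,0,0,0.2,0,-1],[0,0,0,0,0.2,0,-1],[0,0,0,0,0.1,0,-1]]'
python3 -c "
from h import *
s=r.sense()
im=cams.grab_frame('scene');crop('',im,330,150,140,100,5,'s34.png')
go(573.8,194.4,55,-.013)"
```

```text
clock: 41.67
eef_pos: [575.4, 195.1, 59.0]
tcp_rot: [-1.568, -0.003, -0.013]
contact_force: [-2.7, -1.7, 8.4]
opening: -0.0
t 41.72 pos [575.4 195.1  58.9] rot [-1.5678 -0.0027 -0.0127] F [-4.2 -2.4 15.4] op -0.002
shift cm [-0.16  0.39 -0.08]
turn deg [-0.17  0.02  0.16]
shift if turned first [-0.16  0.39 -0.08]
```

View pics/s34.png

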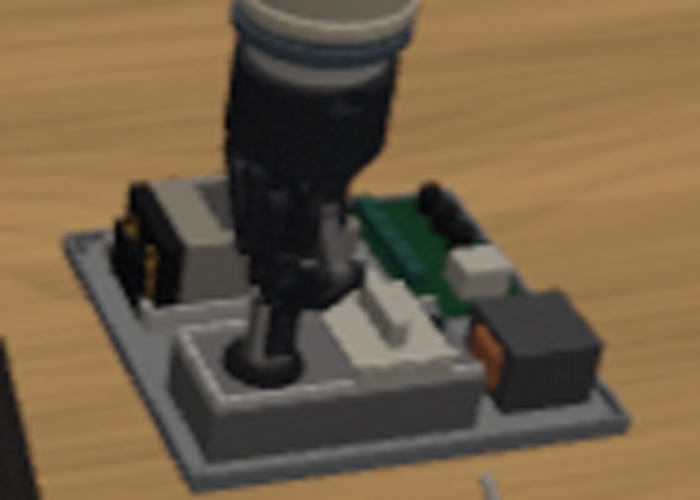

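```bash
python3 -m crank '[[0,0,0,0,0.2,0,-1],[0,0,0,0,0.2,0,-1],[0,0,0,0,0.2,0,-1],[0,0,0,0,0.2,0,-1],[0,0,0,0,0.1,0,-1],[0,0,0,0,0.1,0,-1],[0,0,0,0,0,0,-1],[0,0,0,0,0,0,-1],[0,0,0,0,0,0,-1],[0,0,0,0,0,0,-1]]'
```

```text
clock: 42.55
eef_pos: [575.3, 195.1, 59.7]
tcp_rot: [-1.568, -0.003, -0.013]
contact_force: [-0.7, -0.5, 4.1]
opening: 0.002
```

```bash
python3 -m crank '[[0,0,0,0,0,0,-1],[0,0,0,0,0.3,0,-1],[0,0,0,0,0.3,0,-1],[0,0,0,0,0.3,0,-1],[0,0,0,0,0.3,0,-1],[0,0,0,0,0.3,0,-1],[0,0,0,0,0.3,0,-1],[0,0,0,0,0.3,0,-1],[0,0,0,0,0.3,0,-1],[0,0,0,0,0.3,0,-1]]'
python3 -m crank '[[0,0,0,0,-0.3,0,-1],[0,0,0,0,-0.2,0,-1],[0,0,0,0,0,0,-1],[0,0,0,0,0,0,-1],[0,0,0,0,0,0,-1],[0,0,0,0,0,0,-1],[0,0,0,0,0,0,-1],[0,0,0,0,0,0,-1],[0,0,0,0,0,0,-1],[0,0,0,0,0,0,-1]]'
python3 -m crank '[[0,0,0,0,-0.3,0,-1],[0,0,0,0,-0.2,0,-1],[0,0,0,0,0,0,-1],[0,0,0,0,0,0,-1],[0,0,0,0,0,0,-1],[0,0,0,0,0,0,-1],[0,0,0,0,0,0,-1],[0,0,0,0,0,0,-1],[0,0,0,0,0,0,-1],[0,0,0,0,0,0,-1]]'
```

```text
clock: 43.38
eef_pos: [575.7, 195.2, 58.5]
tcp_rot: [-1.568, -0.002, -0.012]
contact_force: [-11.7, -4.2, 39.1]
opening: 0.002
clock: 44.22
eef_pos: [575.8, 195.3, 63.1]
tcp_rot: [-1.568, -0.002, -0.012]
contact_force: [-0.5, -0.3, 2.6]
opening: -0.002
clock: 45.05
eef_pos: [574.5, 195.1, 67.6]
tcp_rot: [-1.569, 0.0, -0.012]
contact_force: [0.8, 1.1, -0.6]
opening: 0.004
```

```bash
python3 -m crank '[[0,0,0,0,-1.5,0,-1],[0,0,0,0,-1.8,0,-1],[0,0,0,-0.1,-0.5,0.5,-1],[0,0,0,0,0,2,-1],[0,0,0,0,0,2.5,-1],[0,0,0,0,0,2,-1],[0,0,0,0,0,1.3,-1],[0,0,0,0,0,0.3,-1],[0,0,0,0,0,0,-1],[0,0,0,0,0,0,-1]]'
python3 -c "
from h import *
s=r.sense()
im=cams.grab_frame('wrist');cv2.imwrite('pics/w35.png',im)
im=cams.grab_frame('scene');crop('',im,330,150,140,100,5,'s35.png')
go(573.0,283,76,-.013)"
```

```text
clock: 45.88
eef_pos: [573.3, 284.7, 105.1]
tcp_rot: [-1.569, 0.002, -0.014]
contact_force: [-0.2, -0.9, 0.1]
opening: -0.0
t 45.98 pos [573.3 284.1 105.1] rot [-1.5694  0.0021 -0.0144] F [ 0.4 -1.3 -0.2] op 0.003
shift cm [-0.02  2.91 -0.12]
turn deg [-0.08 -0.08 -0.12]
shift if turned first [-0.03  2.91 -0.11]
```

View pics/s35.png

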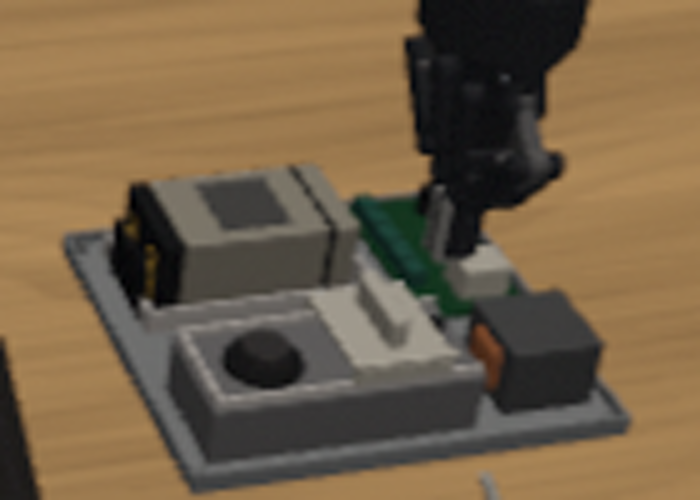

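View pics/w35.png

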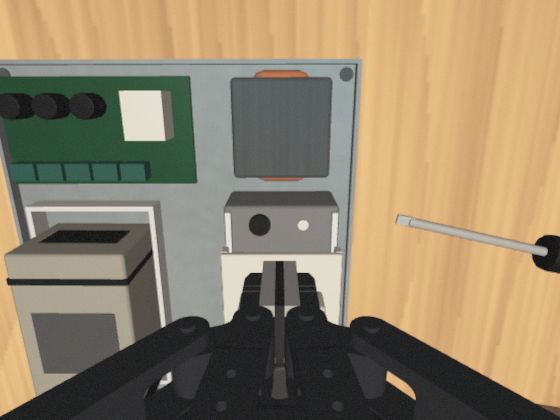

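```bash
python3 -m crank '[[0,0,0,0,0.8,0.1,-1],[0,0,0,0,1,0,-1],[0,0,0,0,0.8,0,-1],[0,0,0,0,0,-0.5,-1],[0,0,0,0,0,-0.6,-1],[0,0,0,0,0,-0.6,-1],[0,0,0,0,0,-0.6,-1],[0,0,0,0,0,-0.6,-1],[0,0,0,0,0,-0.6,-1],[0,0,0,0,0,-0.6,-1]]'
python3 -c "
from h import *
go(573.0,210,75,-.013)"
```

```text
clock: 46.82
eef_pos: [572.4, 238.2, 75.5]
tcp_rot: [-1.569, 0.003, -0.018]
contact_force: [1.5, 2.1, -2.6]
opening: 0.001
t 46.82 pos [572.4 238.2  75.5] rot [-1.5688  0.0032 -0.0176] F [ 1.5  2.1 -2.6] op 0.001
shift cm [ 0.11  0.05 -2.82]
turn deg [-0.11 -0.26 -0.18]
shift if turned first [ 0.1   0.05 -2.82]
```

```bash
python3 -m crank '[[0,0,0,0.1,0,-0.5,-1],[0,0,0,0,0,-0.5,-1],[0,0,0,0,0,-0.5,-1],[0,0,0,0,0,-0.4,-1],[0,0,0,0,0,-0.4,-1],[0,0,0,0,0,-0.3,-1],[0,0,0,0,0,-0.3,-1],[0,0,0,0,0,-0.3,-1],[0,0,0,0,0,-0.3,-1],[0,0,0,0,0,-0.3,-1]]'
python3 -c "
from h import *
go(573.0,210,75,-.013)
im=cams.grab_frame('wrist');cv2.imwrite('pics/w36.png',im)"
```

```text
clock: 47.65
eef_pos: [573.0, 209.4, 76.2]
tcp_rot: [-1.546, 0.0, -0.026]
contact_force: [-1.8, 18.0, -5.1]
opening: 0.002
t 47.65 pos [573.  209.4  76.2] rot [-1.5461e+00  4.0000e-04 -2.6500e-02] F [-1.8 18.  -5.1] op 0.002
shift cm [0.   0.12 0.06]
turn deg [-1.41 -0.77 -0.01]
shift if turned first [0.   0.12 0.06]
```

View pics/w36.png

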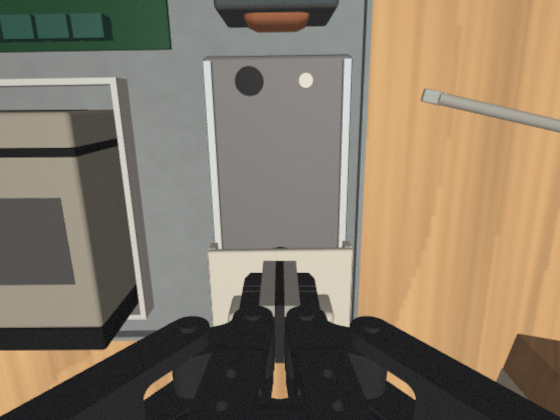

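```bash
python3 -m crank '[[0,0,0,0,0,0.6,-1],[-1.4,-0.7,0,0,-1,0.3,-1],[0,0,0,0,-2,0,-1],[0,0,0,0,-2.5,0,-1],[0,0,0,-1,-2,0,-1],[0,0,0,-2,-1,-1,-1],[0,0,0,-2,0,-1,-1],[0,0,0,-1.5,0,-0.5,-1],[0,0,0,0,0,0,-1],[0,0,0,0,0,0,-1]]'
python3 -c "
from h import *
s=r.sense()
im=cams.grab_frame('wrist');cv2.imwrite('pics/w37.png',im)
im=cams.grab_frame('scene');crop('',im,330,150,140,100,5,'s37.png');cv2.imwrite('pics/sf.png',im)
import pickle;pickle.dump(s,open('w37.pkl','wb'))
go()"
```

```text
clock: 48.53
eef_pos: [506.8, 192.1, 166.3]
tcp_rot: [-1.575, -0.002, -0.01]
contact_force: [0.5, 0.6, 0.4]
opening: 0.002
t 48.63 pos [507.2 192.4 165.9] rot [-1.5749 -0.002  -0.0106] F [ 0.5  0.3 -0.1] op -0.002
shift cm [0. 0. 0.]
```

View pics/w37.png

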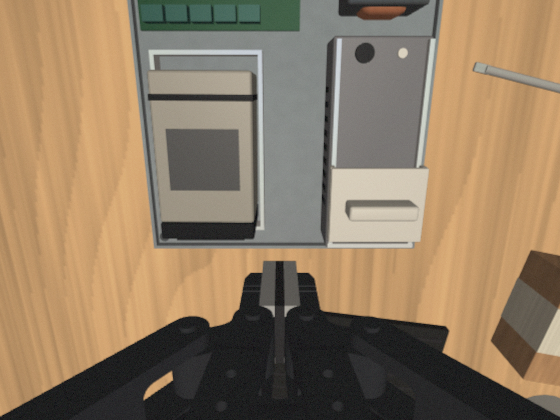

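View pics/s37.png

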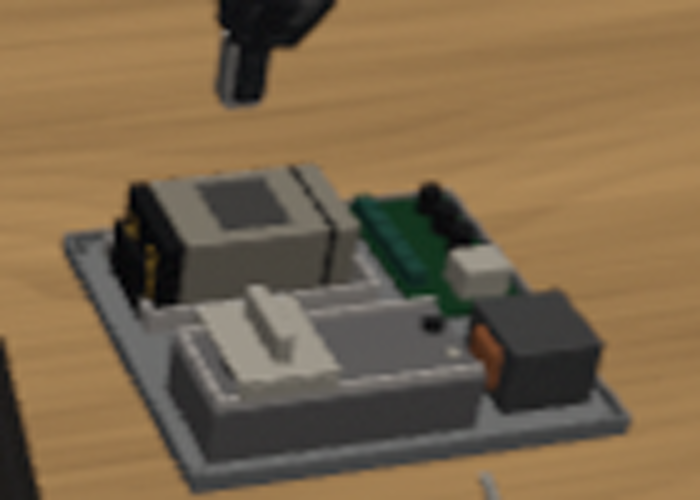

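```bash
python3 -c "
from h import *
import pickle;s=pickle.load(open('w37.pkl','rb'))
im=cv2.imread('pics/w37.png');crop('',im,140,40,130,60,5,'a.png');crop('',im,140,200,130,60,5,'b.png')
cv2.imwrite('pics/w37c.png',cv2.vconcat([cv2.imread('pics/a.png'),cv2.imread('pics/b.png')]))
p=lambda u,v,z:wpt((u,v),z,s)
print('pack',fitrect([p(148.5,71.5,57),p(256.5,71,57),p(256,238,57),p(162,239,57)],[(-32,55),(32,55),(32,-55),(-32,-55)]))
print('bay',fitrect([p(148.5,50.5,19),p(263,50.5,19)],[(-39,66),(39,66)]))
print('plate',[p(*q,57).round(1).tolist() for q in [(331,166),(424,166),(421,242),(328,242)]])
"
```

```text
pack (array([460.8, 226.9]), np.float64(-0.0242), [[-0.2, -1.3], [1.0, -0.2], [0.1, 1.5], [-0.9, -0.0]])
bay (array([457.8, 230.5]), np.float64(-0.0111), [[-0.4, 0.0], [0.4, -0.0]])
plate [[541.9, 222.4, 57.0], [602.4, 221.7, 57.0], [606.0, 168.3, 57.0], [541.4, 169.1, 57.0]]
```

View pics/w37c.png

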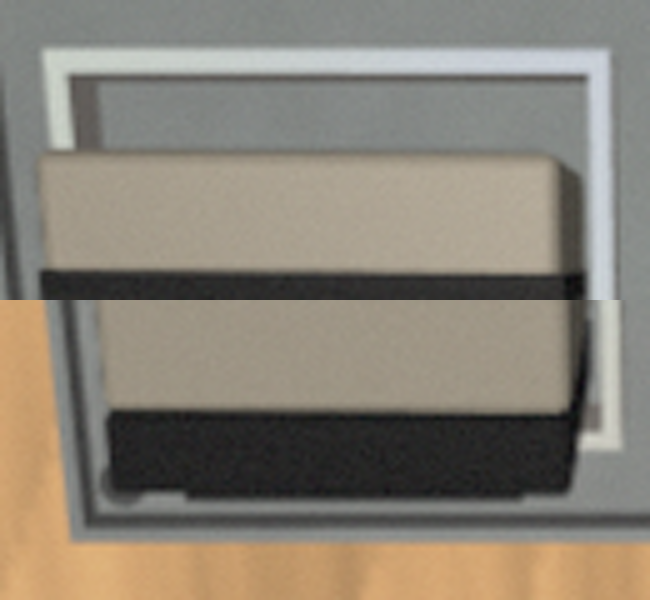

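View pics/sf.png

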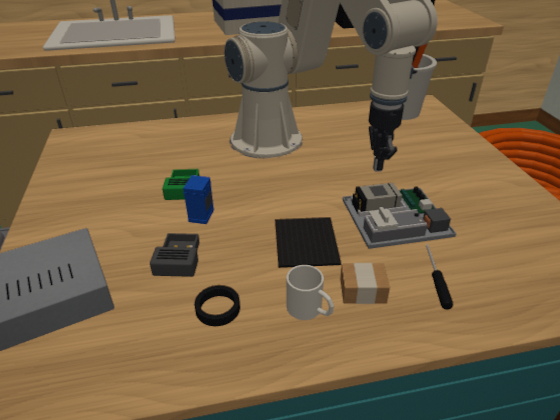

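```bash
python3 -c "
from h import *
s=r.sense();print(s['clock'],np.round(s['contact_force'],1),np.abs(s['qvel']).max())
print(order.sign_off())"
```

```text
48.6333 [ 0.5  0.3 -0.1] 0.01513396919442387
the job is handed in; nothing more can be done
None
```

The job was handed in at 48.6 s of the 72 s allowed. My last checks found nothing out of place, but no verdict was reported.

**What I did**
- I lifted the grey pack out of the dark charger, stood it upright beside the mat and let go.
- My first high push tipped the pack about 0.25 rad before its foot had reached the mat, so I backed off and it rocked upright again.
- I then slid it slowly to the mat's edge with a lower push and tipped it from high up. It fell flat onto the mat.
- I took it again, laid it in the bay, slid its foot end against the contacts and let go.
- I opened the cover to its end stop, pressed the button, let it come up, and pushed the cover shut to its end stop.

**What the checks showed**
- **Pack in the bay:** the last picture puts its centre about 3.6 mm towards the contacts from the bay's middle, where 4 mm is ideal. It is about 2–3 mm off the middle line and turned about 0.01 rad. The foot was stopped with about 3 N when I let go.
- **Cover:** about 20 N at the open stop and 18 N at the shut stop. The final picture shows the plate where it was at the start.
- **Button:** it stopped moving as the force rose to 39 N, so it was fully down. That is close to the 40 N limit for the arm and gripper body, but the fingertips were pressing. The picture after the press shows it up again.
- **Bystanders and robot:** the mug, carton, tape roll and screwdriver look untouched in the scene picture. The robot was clear, with no contact force.

**Where measurements disagreed:** the overhead and wrist cameras differed by about 4 mm on the bay's y position. I used the wrist camera, which agreed with where the pack met the contacts.

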